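Put the tiered desk organiser together and fill its pen cup

TASK

Put the desk organiser together: lower the larger tray and then the smaller one over the stand's four posts, so that every corner hole goes over its own post and each tray sits level and fully down on its step, and stand the pen cup fully down in the shallow bay at the side of the stand. Every loose green marker must end up standing in the cup, cap up. Leave the other things on the desk where they are.

Things in the scene. Friction and masses are not known exactly. Their poses are not given: they have to be found in the camera images.
- stand: Fixed wooden stand, 10 mm base 136 (x) by 190 mm (y). Four steel posts at x = +-50, y = +-75 mm, each 30 mm thick up to z = 25 mm (lower step), 19 mm up to 85 mm (upper step, edge chamfered), then a 9 mm pin to 111 mm, tapered from 103 mm. Origin: on the desk, midway between the posts; z up, x roughly away from the robot. The cup bay is on the base's extension to -y.
- bay (a point): Centre of the floor of the cup bay on the stand, at (0, -175, 10) mm in the stand's frame, axes as the stand. The bay is a rectangle 86 mm long (x) by 62 mm wide (y) inside a rim 8 mm high.
- tray_large_grip (a point): Larger wooden tray, 160 (x) by 210 (y) by 22 mm, 0.28 kg, floor 6 mm, four 24.5 mm corner holes at x = +-50, y = +-75 mm; seats on the lower steps (underside at z = 25 mm), either way round. Grip bar in its middle: 70 mm along x, 12 mm thick along y, top 44 mm above the underside. This point: on the bar, at the tray's centre, 32 mm above the underside; z up.
- tray_small_grip (a point): Smaller wooden tray, 130 (x) by 180 (y) by 16 mm, 0.20 kg, floor 6 mm, four 13.5 mm corner holes at x = +-50, y = +-75 mm, for the 9 mm pins; seats on the upper steps (underside at z = 85 mm), either way round. Grip bar: 70 mm along x, 12 mm thick along y, top 44 mm above the underside. This point: on the bar, at the tray's centre, 32 mm above the underside; z up.
- pen_cup_mid (a point): Black open pen cup, 52 (x) by 76 (y) by 104 mm high, 0.11 kg, walls and floor 3 mm. This point: its centre, 52 mm above the underside; z up. It fits the bay with its long side (y) along the bay's long side (x), either way round. It can be taken across the 52 mm side.
- marker_1_mid (a point): Green-capped felt marker, 138 mm long, 12 mm thick with flat sides (does not roll), 14 g, lying on the desk at the start with its cap roughly away from the robot; from three to five of these are present. This point: its centre, half-way along; z points along the marker from the writing tip to the cap end, +-69 mm.
- marker_2_mid (a point): Green-capped felt marker, 138 mm long, 12 mm thick with flat sides (does not roll), 14 g, lying on the desk at the start with its cap roughly away from the robot; from three to five of these are present. This point: its centre, half-way along; z points along the marker from the writing tip to the cap end, +-69 mm.
- marker_3_mid (a point): Green-capped felt marker, 138 mm long, 12 mm thick with flat sides (does not roll), 14 g, lying on the desk at the start with its cap roughly away from the robot; from three to five of these are present. This point: its centre, half-way along; z points along the marker from the writing tip to the cap end, +-69 mm.
- marker_4_mid (a point): Green-capped felt marker, 138 mm long, 12 mm thick with flat sides (does not roll), 14 g, lying on the desk at the start with its cap roughly away from the robot; from three to five of these are present. This point: its centre, half-way along; z points along the marker from the writing tip to the cap end, +-69 mm.
- marker_5_mid (a point): Green-capped felt marker, 138 mm long, 12 mm thick with flat sides (does not roll), 14 g, lying on the desk at the start with its cap roughly away from the robot; from three to five of these are present. This point: its centre, half-way along; z points along the marker from the writing tip to the cap end, +-69 mm.
- tape_roll: bystander: roll of masking tape, 74 mm, 19 mm high; origin at the centre of its underside. To be left alone.
- puck_tin: bystander: black round tin, 68 mm, 30 mm high; origin at the centre of its underside. To be left alone.
- stapler: bystander: desk stapler, 34 x 135 x 42 mm; origin at the centre of its underside. To be left alone.
- pin_tin: bystander: small blue round tin, 58 mm, 24 mm high; origin at the centre of its underside. To be left alone.

How it is judged:
On the way, in this order (a step that is already met when the one before it is completed fails the run):
1. the larger tray sits fully down on the lower steps of all four posts (x of tray_large_grip in the frame of stand between -0.006 and 0.006 m and y of tray_large_grip in the frame of stand between -0.006 and 0.006 m and z of tray_large_grip in the frame of stand between 0.053 and 0.061 m and angle between tray_large_grip's own z axis and vertical below 0.05 rad and angle between the x axis of tray_large_grip and the x axis of stand, either way round below 0.1 rad), for 0.2 s.
2. the smaller tray sits fully down on the upper steps, above the larger one (all of step 1 and x of tray_small_grip in the frame of stand between -0.006 and 0.006 m and y of tray_small_grip in the frame of stand between -0.006 and 0.006 m and z of tray_small_grip in the frame of stand between 0.113 and 0.121 m and angle between tray_small_grip's own z axis and vertical below 0.05 rad and angle between the x axis of tray_small_grip and the x axis of stand, either way round below 0.1 rad), for 0.2 s.
At the end, for the whole second after the job is handed in: Trays on their steps (height 4 mm, centre 6 mm, tilt 0.05, yaw 0.1 rad); cup in the bay (centre 11 mm, height 5 mm, tilt 0.07 rad); each marker present in the cup, cap up, within 0.75 rad of upright, its centre inside the cup's walls and -20 to +60 mm from the cup's centre in height; all at rest (all of step 2 and horizontal distance between pen_cup_mid and bay below 0.011 m and angle between pen_cup_mid's own z axis and vertical below 0.07 rad and z of pen_cup_mid in the frame of bay between 0.048 and 0.057 m and x of marker_1_mid in the frame of pen_cup_mid between -0.03 and 0.03 m and y of marker_1_mid in the frame of pen_cup_mid between -0.04 and 0.04 m and z of marker_1_mid in the frame of pen_cup_mid between -0.02 and 0.06 m and angle between each of marker_1_mid, marker_2_mid, marker_3_mid, marker_4_mid, marker_5_mid's own z axis and vertical below 0.75 rad and x of marker_2_mid in the frame of pen_cup_mid between -0.03 and 0.03 m and y of marker_2_mid in the frame of pen_cup_mid between -0.04 and 0.04 m and z of marker_2_mid in the frame of pen_cup_mid between -0.02 and 0.06 m and x of marker_3_mid in the frame of pen_cup_mid between -0.03 and 0.03 m and y of marker_3_mid in the frame of pen_cup_mid between -0.04 and 0.04 m and z of marker_3_mid in the frame of pen_cup_mid between -0.02 and 0.06 m and x of marker_4_mid in the frame of pen_cup_mid between -0.03 and 0.03 m and y of marker_4_mid in the frame of pen_cup_mid between -0.04 and 0.04 m and z of marker_4_mid in the frame of pen_cup_mid between -0.02 and 0.06 m and x of marker_5_mid in the frame of pen_cup_mid between -0.03 and 0.03 m and y of marker_5_mid in the frame of pen_cup_mid between -0.04 and 0.04 m and z of marker_5_mid in the frame of pen_cup_mid between -0.02 and 0.06 m and linear speed of each of tray_large, tray_small, pen_cup, marker_1, marker_2, marker_3, marker_4, marker_5 below 0.02 m/s); the robot touches nothing.
It fails at once if a bystander (tape roll, tins, stapler) is shifted by more than 4 cm (distance of any of tape_roll, puck_tin, stapler, pin_tin from where it was at the start of the episode above 0.04 m).
Of marker_1, marker_2, marker_3, marker_4, marker_5 only 3 to 5 are there at a start; the rules pass over those that are not, and their reading is None.
At some moment in a run one of tray_large, tray_small, pen_cup, marker_1, marker_2, marker_3, marker_4, marker_5 may be knocked a few centimetres aside while the robot is not near it.
It also fails if it takes over 210 s, if anything falls off the work surface, if the arm or the gripper's body presses on something with over 40 N, if the wrist force passes 120 N, or if a joint passes its speed limit or range.

ROBOT

A 7-joint arm with a two-finger parallel gripper is mounted at the origin on a cart in front of the work surface, level with it; the furniture and walls round the work are solid. World frame = base frame: x ahead of the robot, y to its left, z up, the work surface at z = 0. Lengths are in m, angles in rad, forces in N, time in s.
With the tool pointing down it reaches from about 0.425 to 0.925 m from the base axis. Payload 6.8 kg.
Tool frame: the origin (TCP) lies at the very end of the fingers, on their centre line; the grasp point (between the pads) lies 19 mm behind it; z points along the fingers, y is the line along which they close (so a half turn about z gives the same grasp; the last joint's range is limited). The gripper opens to 85 mm and grips with 20 to 120 N. Pads are 22 mm wide; open, the fingers measure 114 mm over their backs; the gripper's body (76 mm by 85 mm) begins 54 mm behind the grasp point. The pads swing forward as they close: fully open they stand 13 mm farther back than shut.
Start: joints at [-1.28, 0.477, 0.022, 1.555, -0.011, 1.109, -0.083], TCP at [0.262, 0.622, 0.231] pointing down, gripper open.
Joint ranges: [-2.96, 2.96], [-0.34, 2.1], [-1.41, 1.46], [0.24, 2.44], [-1.37, 4.51], [0.17, 1.92], [-2.96, 2.96]. Speed limits (rad/s): [2.39, 2.39, 3.14, 3.14, 3.14, 3.14, 3.14].

INTERFACE

Orientations are given as a unit quaternion [w, x, y, z].
In Python, from station import bot gives the robot as it stands.
- The arm moves only by the tool apply_moves, never from a script. Its argument "deltas" is a list of rows, each a list of 3 entries, a list of its own where there are three numbers: the closure, from 0 (fully open) to 1 (shut), then the shift along the tool's x, y, z in units of 0.2 m (1.0 is 0.2 m), then the turn about the tool's z in units of 2 pi rad (1.0 is 2 pi rad). A call has 1 to 12 rows; each row is the pose to reach, as a shift and turn from the pose commanded when the call began, along the tool's axes at that moment, turning the shorter way round; what a row does not reach only later rows make up. A row lasts 1/10 s, in which the tool goes at most 50 mm and 8.59 degrees, less where a joint would pass 70% of its speed; a pose out of reach is approached as far as the arm can. A call with a number of a shift or a turn outside -1 to 1 is refused whole. A call with a gripper value outside its range is refused whole. The fingers move at their own pace and stop on an object; "squeeze" is the grip in N (left out, the last holds). Time passes only in rows, so rows that repeat a pose let the fingers close. It gives the time, the measured TCP pose, the force, the opening and the grip force at its end, in the units of the state.
- bot.get_obs(): the state, without advancing time (a new reading comes with each control period).
- bot.read_camera(name): name is "scene" or "top" or "wrist"; returns a dict with "color" (480x640x3 uint8, red, green, blue), "intrinsics" (3x3 intrinsics, pixels), "pose" (4x4, takes a point from camera to world coordinates); the wrist camera has in their place "hand_eye" (4x4, takes a point from camera to tool coordinates, whose origin is the TCP and whose axes are the flange's). Camera axes: x right, y down, z forward; pixel columns grow to the right and rows downward; lengths in m; the calibration is good to about 2 mm. A picture is of the moment at which its call begins: read the wrist's pose just before it. There is no depth.
- bot.hand_in(): hands the job in; it is judged then, once.
Trained networks look in a picture, given as the dict that the camera call returned (one of the last four; its "shot" number tells which), for a name from the list of things; names that differ only in an ending like _2 or _b are one class to them, and where a whole thing is asked for, a point or a joint stands for the part that bears it (a point fixed in the world has none). Each returns a list of dicts, best first, with "confidence" (0 to 1); they miss things now and then, are a little off and sometimes report something else, mostly with a low value. They report only what shows in the picture. A call takes as long as a camera call.
- bot.look_for(picture, target): "point" ([x, y, z] in m, in world coordinates, good to about 4 mm: the middle of the surface that is visible of it).
The state is a dict: "t": time; "q": joint angles; "joint_vel": joint speeds; "joint_torque": joint torques, N m; "eef_pos": TCP position; "tool_rot": TCP orientation; "contact_force": force on the tool from outside, world axes, zero at the start; "torque": the same for the moment, N m; "gripper_width": opening from 0.0 (shut) to 1.0 (fully open); "grasp_force": force on a finger pad.
Only numpy, scipy, OpenCV 4.12 (cv2) and the standard library are available. Lean on these libraries where they do the work, as an engineer would, in place of code of your own. Each camera call takes 0.05 s, during which the arm holds its last target. There are 200 camera calls.

## Working session

There is one attempt and no reset: what is moved stays moved. The work goes in short steps, Python scripts to look and compute and a tool call to move; the robot and the scene stay as the last step left them, time stands still between calls to the robot, and variables do not carry over. Pictures are saved under pics/ and viewed, at most 14 in all, crops included, and the job is handed in when it is done.

Besides the shell and the picture viewer there is one more tool, called as name(argument=value, ...), one argument or row to a line, values as JSON. apply_moves: Moves the arm, as the interface text tells. Its arguments: {"type":"object","properties":{"deltas":{"type":"array","items":{"type":"array"}},"squeeze":{"type":"number"}},"required":["deltas"]}

```bash
ls; mkdir -p pics; cat > h.py <<'E'
import numpy as np, cv2, sys, time
from scipy.spatial.transform import Rotation as R
from station import bot
def Rq(q): return R.from_quat([q[1],q[2],q[3],q[0]]).as_matrix()
def cam(n):
    o=bot.get_obs(); p=bot.read_camera(n)
    if n=='wrist':
        T=np.eye(4);T[:3,:3]=Rq(o['tool_rot']);T[:3,3]=o['eef_pos'];p['T']=T@np.array(p['hand_eye'])
    else: p['T']=np.array(p['pose'])
    p['K']=np.array(p['intrinsics']); return p
def save(p,name,crop=None):
    im=p['color'][:,:,::-1]
    if crop: x0,y0,x1,y1=crop; im=im[y0:y1,x0:x1]; s=min(800/im.shape[1],600/im.shape[0]); im=cv2.resize(im,None,fx=s,fy=s)
    cv2.imwrite('pics/'+name+'.png',im)
def ray(p,u,v,z):
    d=p['T'][:3,:3]@np.linalg.inv(p['K'])@[u,v,1]; c=p['T'][:3,3]; return c+d*(z-c[2])/d[2]
def proj(p,X):
    c=p['T'][:3,:3].T@(np.array(X)-p['T'][:3,3]); a=p['K']@c; return a[:2]/a[2]
def st():
    o=bot.get_obs(); r=Rq(o['tool_rot']); print('t',round(o['t'],2),'tcp',np.round(o['eef_pos'],4),'x',np.round(r[:,0],3),'z',np.round(r[:,2],3),'w',round(o['gripper_width'],3),'gf',np.round(o['grasp_force'],1),'F',np.round(o['contact_force'],1)); return o
E
python3 - <<'E'
from h import *
o=st(); print(o['q'])
for n in ('top','scene'):
    p=cam(n); save(p,n+'0'); print(n,p['K'][0],np.round(p['T'],3).tolist())
    for t in ['stand','tray_large_grip','tray_small_grip','pen_cup_mid','marker_1_mid','tape_roll','puck_tin','stapler','pin_tin']:
        for r in bot.look_for(p,t): print(t,round(r['confidence'],2),np.round(r['point'],3),np.round(proj(p,r['point'])))
E
```

```text
pics
t 0.0 tcp [0.2619 0.6215 0.2303] x [-0.922  0.388 -0.   ] z [-0.001 -0.002 -1.   ] w 1.001 gf 0.0 F [ 0.1 -0.6 -0.1]
[-1.2801331   0.47782649  0.02233875  1.55647235 -0.01151672  1.10927443
 -0.08310447]
top [523.18338903   0.         313.71416812] [[-0.021, -0.987, 0.16, 0.416], [-1.0, 0.021, -0.002, -0.061], [-0.002, -0.16, -0.987, 1.297], [0.0, 0.0, 0.0, 1.0]]
stand 0.56 [ 0.66  -0.034  0.009] [302. 235.]
tray_small_grip 0.64 [ 0.443 -0.327  0.006] [423. 320.]
tray_small_grip 0.44 [0.416 0.319 0.007] [158. 336.]
pen_cup_mid 0.66 [ 0.616 -0.321  0.05 ] [420. 247.]
pen_cup_mid 0.64 [0.423 0.065 0.014] [262. 331.]
marker_1_mid 0.84 [ 0.436 -0.123  0.011] [340. 324.]
marker_1_mid 0.51 [ 0.616 -0.451  0.035] [472. 247.]
marker_1_mid 0.37 [0.43  0.116 0.012] [241. 329.]
tape_roll 0.84 [0.625 0.295 0.02 ] [169. 251.]
tape_roll 0.33 [ 0.618 -0.324  0.052] [422. 246.]
puck_tin 0.82 [ 0.803 -0.121  0.024] [335. 177.]
stapler 0.57 [ 0.615 -0.453  0.036] [473. 247.]
pin_tin 0.56 [0.725 0.259 0.023] [184. 211.]
pin_tin 0.53 [0.418 0.316 0.005] [160. 336.]
pin_tin 0.25 [ 0.618 -0.322  0.051] [421. 246.]
scene [463.99518165   0.         318.48873464] [[0.518, -0.611, 0.599, -0.261], [-0.855, -0.38, 0.353, -0.58], [0.012, -0.695, -0.719, 1.091], [0.0, 0.0, 0.0, 1.0]]
stand 0.67 [ 0.653 -0.051  0.012] [321. 242.]
tray_large_grip 0.9 [0.422 0.311 0.006] [189. 244.]
tray_small_grip 0.65 [ 0.438 -0.328  0.009] [367. 327.]
pen_cup_mid 0.72 [ 0.592 -0.324  0.067] [392. 277.]
marker_1_mid 0.46 [ 0.433 -0.123  0.007] [303. 298.]
tape_roll 0.64 [0.628 0.289 0.015] [234. 209.]
tape_roll 0.42 [ 0.61  -0.458  0.023] [435. 302.]
puck_tin 0.53 [ 0.794 -0.122  0.029] [361. 221.]
stapler 0.62 [ 0.61  -0.457  0.022] [435. 302.]
stapler 0.39 [0.624 0.291 0.019] [232. 208.]
pin_tin 0.74 [0.717 0.257 0.021] [256. 196.]
```

View pics/top0.png

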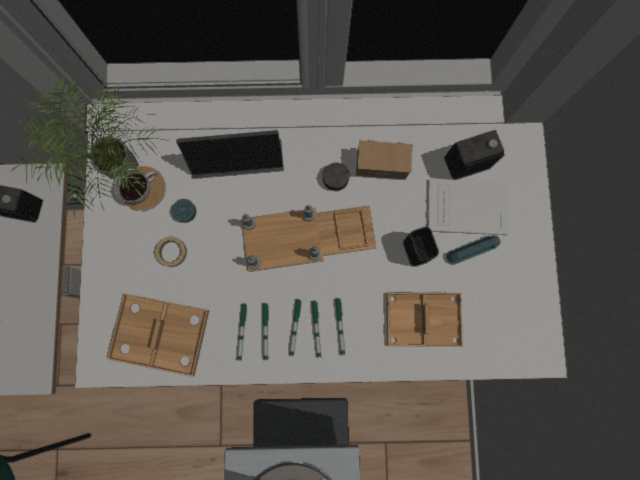

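View pics/scene0.png

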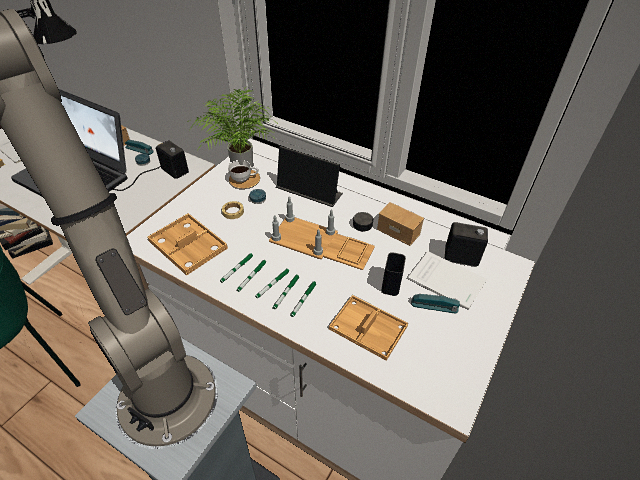

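Five markers are visible, with the large tray on the left, the small tray on the right, the stand mid-desk and the cup right of it. I'll start with a look from above the large tray.

apply_moves(
  deltas=[
    [0,[-0.667,-0.55,-0.05],0],
    [0,[-0.667,-0.55,-0.05],0],
    [0,[-0.667,-0.55,-0.05],0],
    [0,[-0.667,-0.55,-0.05],0],
    [0,[-0.667,-0.55,-0.05],0],
  ],
)

```text
t: 1.5
eef_pos: [0.3457, 0.4649, 0.242]
tool_rot: [0.001, 0.201, 0.979, -0.0]
contact_force: [0.1, -0.2, -0.8]
gripper_width: 1.002
grasp_force: 0.0
```

apply_moves(
  deltas=[
    [0,[-0.667,-0.55,-0.05],-0.022],
    [0,[-0.667,-0.55,-0.05],-0.022],
    [0,[-0.667,-0.55,-0.05],-0.022],
    [0,[-0.667,-0.55,-0.05],-0.022],
    [0,[-0.667,-0.55,-0.05],-0.022],
    [0,[-0.667,-0.55,-0.05],-0.022],
  ],
)

```text
t: 2.1
eef_pos: [0.4222, 0.3169, 0.2514]
tool_rot: [-0.0, 0.13, 0.992, 0.001]
contact_force: [-0.0, 0.2, 0.0]
gripper_width: 1.003
grasp_force: 0.0
```

```bash
cat >> h.py <<'E'
def go(xyz,yaw):
    "print the shift (units of 0.2 m) and turn (units of 2pi) from the present pose; yaw in deg of tool x, mod 180"
    o=bot.get_obs(); r=Rq(o['tool_rot']); s=r.T@(np.array(xyz)-o['eef_pos'])/0.2
    y=np.degrees(np.arctan2(r[1,0],r[0,0])); d=(yaw-y+90)%180-90
    print('-> shift',np.round(s,3),'turn',round(-d/360,4),'rows',int(np.ceil(np.linalg.norm(s)/.25)),'yaw now',round(y,2))
def rigid(P,Q):
    "2D rigid fit P(model)->Q; returns centre, yaw deg, residuals mm"
    P=np.array(P);Q=np.array(Q)[:,:2];p=P-P.mean(0);q=Q-Q.mean(0)
    a=np.arctan2((p[:,0]*q[:,1]-p[:,1]*q[:,0]).sum(),(p*q).sum()); M=np.array([[np.cos(a),-np.sin(a)],[np.sin(a),np.cos(a)]])
    t=Q.mean(0)-M@P.mean(0); return t,np.degrees(a),np.linalg.norm(P@M.T+t-Q,axis=1)*1000
H4=[[.05,.075],[.05,-.075],[-.05,.075],[-.05,-.075]]
E
python3 - <<'E'
from h import *
o=st(); p=cam('wrist'); save(p,'w1'); print(np.round(p['hand_eye'],3).tolist(), p['K'].tolist())
for r in bot.look_for(p,'tray_large_grip'): print(r['confidence'],r['point'],proj(p,r['point']))
E
```

```text
t 2.1 tcp [0.4222 0.3169 0.2514] x [-0.966  0.257  0.   ] z [-0.     0.001 -1.   ] w 1.003 gf 0.0 F [-0.   0.2  0. ]
[[0.0, -0.958, -0.286, 0.073], [1.0, 0.001, -0.001, 0.0], [0.001, -0.286, 0.958, -0.143], [0.0, 0.0, 0.0, 1.0]] [[362.7850184437778, 0.0, 314.65782574974753], [0.0, 362.7850184437778, 239.55774465143872], [0.0, 0.0, 1.0]]
0.93 [0.4142, 0.3244, 0.004] [319.35707959 192.42155896]
0.52 [0.6216, 0.2945, 0.0223] [339.27614586 368.04802963]
```

View pics/w1.png

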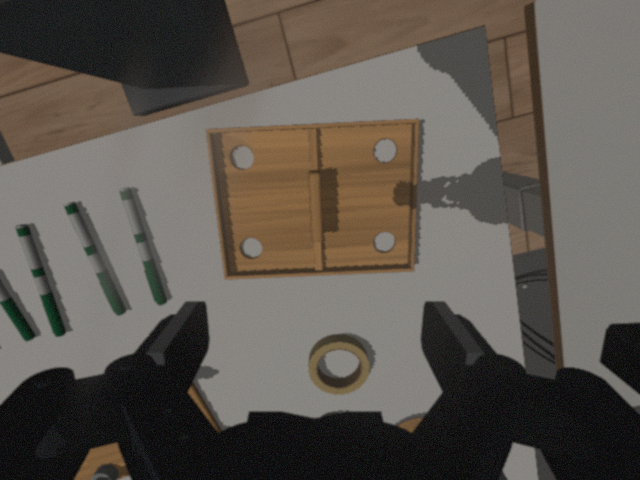

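The tray holes are at (243,157), (385,150), (252,247) and (385,242), and the bar runs vertically at column 316. Next I fit the pose from those holes.

```bash
cat >> h.py <<'E'
def holes(p,px,z,r=18):
    g=p['color'].astype(float); out=[]
    for u,v in px:
        u,v=int(u),int(v); c=g[v-r:v+r+1,u-r:u+r+1]; m=c[:,:,2]  # blue: white high, wood low
        t=cv2.threshold(m.astype(np.uint8),0,255,cv2.THRESH_OTSU)[1]
        n,l,s,ce=cv2.connectedComponentsWithStats(t); 
        k=min(range(1,n),key=lambda i:np.linalg.norm(ce[i]-r)-0.02*s[i,4])
        out.append(ray(p,u-r+ce[k][0],v-r+ce[k][1],z)); print('area',s[k,4],end=' ')
    return out
E
python3 - <<'E'
from h import *
p=cam('wrist')
Q=holes(p,[(243,157),(385,150),(252,247),(385,242)],.003)
print(np.round(Q,4).tolist())
# image right = tool y
H=[[.05,.075],[.05,-.075],[-.05,.075],[-.05,-.075]]
import itertools
b=min((rigid(H,[Q[i] for i in pm]) for pm in itertools.permutations(range(4))),key=lambda x:x[2].max()); print(b)
go([b[0][0],b[0][1],.1],b[1]); go([b[0][0],b[0][1],.015],b[1])
E
```

```text
area 358 area 388 area 282 area 297 [[0.3574, 0.2564, 0.003], [0.3888, 0.4021, 0.003], [0.4545, 0.2352, 0.003], [0.4862, 0.3812, 0.003]]
(array([0.42173654, 0.31872542]), np.float64(167.79156060971602), array([0.54905706, 0.47574716, 0.41231536, 0.37666959]))
-> shift [-0.     0.005  0.756] turn -0.007 rows 4 yaw now 165.26
-> shift [-1.000e-03  5.000e-03  1.181e+00] turn -0.007 rows 5 yaw now 165.26
```

apply_moves(
  deltas=[
    [0,[0,0.005,0.75],-0.007],
    [0,[0,0.005,0.75],-0.007],
    [0,[0,0.005,0.75],-0.007],
    [0,[0,0.005,0.75],-0.007],
  ],
)

```text
t: 2.65
eef_pos: [0.4181, 0.3148, 0.0954]
tool_rot: [-0.004, 0.107, 0.994, -0.005]
contact_force: [-1.0, -0.6, -0.3]
gripper_width: 0.995
grasp_force: 0.0
```

apply_moves(
  deltas=[
    [0,[0,0,0.2],0],
    [0,[0,0,0.42],0],
    [0,[0,0,0.42],0],
    [1,[0,0,0.42],0],
    [1,[0,0,0.42],0],
    [1,[0,0,0.42],0],
    [1,[0,0,0.42],0],
    [1,[0,0,0.42],0],
    [1,[0,0,0.42],0],
    [1,[0,0,0.42],0],
  ],
  squeeze=80,
)

```text
t: 3.65
eef_pos: [0.4234, 0.3172, 0.0186]
tool_rot: [0.0, 0.108, 0.994, 0.001]
contact_force: [-2.3, -1.3, 11.1]
gripper_width: 0.128
grasp_force: 79.2
```

apply_moves(
  deltas=[
    [1,[0,0,-0.1],0],
    [1,[0,0,-0.2],0],
    [1,[0,0,-0.4],0],
    [1,[0,0,-0.6],0],
    [1,[0,0,-0.8],0],
    [1,[0,0,-0.95],0],
    [1,[0,0,-1.0],0],
    [1,[0,0,-1.0],0],
  ],
)

```text
t: 4.45
eef_pos: [0.4231, 0.3169, 0.218]
tool_rot: [0.001, 0.108, 0.994, 0.001]
contact_force: [-0.2, 0.1, -4.2]
gripper_width: 0.124
grasp_force: 78.8
```

```bash
python3 - <<'E'
from h import *
o=st()
p=cam('top'); save(p,'top1',(210,180,410,330)); 
go([0.66,0.0,.3],187)
E
```

```text
t 4.45 tcp [0.4231 0.3169 0.218 ] x [-0.977  0.215 -0.001] z [ 0.001  0.002 -1.   ] w 0.124 gf 78.8 F [-0.2  0.1 -4.2]
-> shift [-1.5   -1.289 -0.418] turn -0.0539 rows 9 yaw now 167.59
```

View pics/top1.png

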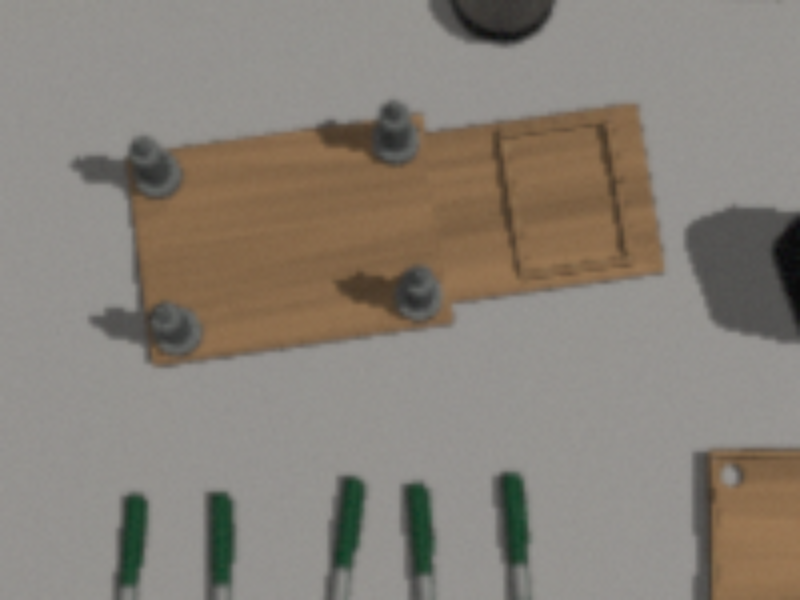

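Pin tops in full-image pixels are about (246.2,216.7), (308.2,207), (252.5,258.7) and (315,248.7). I'll fit the stand and check the top camera's bias on the large tray.

```bash
python3 - <<'E'
from h import *
p=cam('top')
px=[(246.2,216.7),(308.2,207),(252.5,258.7),(315,248.7)]
Q=[ray(p,u,v,.111) for u,v in px]; s=rigid(H4,Q); print('stand',s)
q=dict(p); q['color']=cv2.cvtColor(cv2.imread('pics/top0.png'),cv2.COLOR_BGR2RGB)
L=holes(q,[(136,308),(195,320),(125,349),(185,361)],.003,9); print('large by top',rigid(H4,L),'wrist .4217,.3187,167.8')
S=holes(q,[(393,298),(454,298),(393,341),(454,341)],.003,7); print('small',rigid(H4,S))
t=s[0]; a=np.radians(s[1]); M=np.array([[np.cos(a),-np.sin(a)],[np.sin(a),np.cos(a)]]); print('bay',t+M@[0,-.175])
go([t[0],t[1],.218],s[1])
E
```

```text
stand (array([0.64667505, 0.01234761]), np.float64(7.980554141619428), array([2.10097503, 2.31814727, 2.62871164, 2.43077751]))
area 61 area 74 area 73 area 69 large by top (array([0.42225868, 0.31758378]), np.float64(-12.259238994761706), array([0.07342826, 0.19459808, 0.41381991, 0.58918079])) wrist .4217,.3187,167.8
area 19 area 13 area 17 area 14 small (array([ 0.44455776, -0.32696827]), np.float64(-1.4361758371199276), array([0.19208006, 0.12164219, 0.05257844, 0.05869048]))
bay [ 0.67097153 -0.16095756]
-> shift [-1.424 -1.241 -0.012] turn -0.0566 rows 8 yaw now 167.6
```

```bash
cat > fit.py <<'E'
from h import *
from scipy.optimize import minimize
def pose(x):
    c,s=np.cos(x[2]),np.sin(x[2]); return lambda P:(np.array([x[0]+c*P[0]-s*P[1],x[1]+s*P[0]+c*P[1],P[2]]))
def mask(p,x,k=4):
    f=pose(x); m=np.zeros((480*k,640*k),np.uint8)
    for h in H4:
        for r,z0,z1 in ((.015,.01,.025),(.0095,.025,.085),(.0045,.085,.111)):
            pts=[proj(p,f([h[0]+r*np.cos(a),h[1]+r*np.sin(a),z])) for z in (z0,z1) for a in np.linspace(0,6.28,24)]
            hu=cv2.convexHull(((np.array(pts)+.5)*k-.5).astype(np.float32)).round().astype(int); cv2.fillPoly(m,[hu],255)
    return cv2.resize(m,(640,480),interpolation=cv2.INTER_AREA)/255.
def feat(im):
    hsv=cv2.cvtColor(im,cv2.COLOR_RGB2HSV).astype(float); return ((hsv[:,:,1]<75)&(hsv[:,:,2]<115)).astype(float)
def run(p,im,x0):
    F=feat(im)
    def cost(d):
        m=mask(p,x0+d*[.001,.001,.01]); return -(m*F).sum()/(m+F*(cv2.dilate(m,np.ones((7,7)))>0)-m*F).sum()
    b=minimize(cost,np.zeros(3),method='Nelder-Mead',options=dict(initial_simplex=[[0,0,0],[4,0,0],[0,4,0],[0,0,3]],xatol=.05,fatol=1e-4))
    x=x0+b.x*[.001,.001,.01]; print(np.round(x[:2],4),round(np.degrees(x[2]),2),b.fun); return x,F
E
python3 - <<'E'
from fit import *
for n in ('top','scene'):
    p=cam(n); im=cv2.cvtColor(cv2.imread('pics/%s0.png'%n),cv2.COLOR_BGR2RGB)
    x,F=run(p,im,np.array([.648,.012,.139]))
    m=mask(p,x); v=im[:,:,::-1].copy(); v[:,:,2]=np.maximum(v[:,:,2],(m*200).astype(np.uint8)); v[:,:,0]=np.maximum(v[:,:,0],(F*255).astype(np.uint8))
    c=np.round(proj(p,[.65,.01,.05])).astype(int); a=cv2.resize(v[c[1]-50:c[1]+50,c[0]-65:c[0]+65],None,fx=6,fy=6,interpolation=0)
    cv2.imwrite('pics/fit_%s.png'%n,a)
a=cv2.imread('pics/fit_top.png');b=cv2.imread('pics/fit_scene.png'); cv2.imwrite('pics/fit.png',cv2.resize(np.hstack([a,b]),(800,308),interpolation=cv2.INTER_AREA))
E
```

```text
[0.6502 0.016 ] 6.99 -0.7825209528010586
[0.6493 0.0163] 6.86 -0.5863203874380822
```

View pics/fit.png

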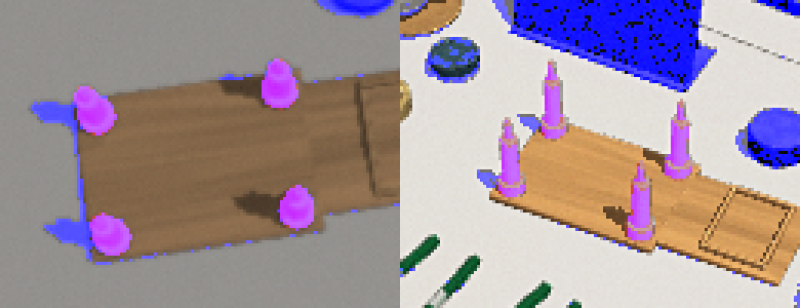

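Both cameras agree on the stand at (0.650, 0.016) with yaw 6.9°, and the overlay matches the posts. Now I carry the tray there.

apply_moves(
  deltas=[
    [1,[-0.1,-0.09,0],0],
    [1,[-0.25,-0.21,0],0],
    [1,[-0.4,-0.34,0],0],
    [1,[-0.55,-0.47,0],0],
    [1,[-0.72,-0.612,0],0],
    [1,[-0.72,-0.612,0],0],
  ],
)

```text
t: 5.25
eef_pos: [0.5401, 0.1586, 0.2158]
tool_rot: [0.0, 0.113, 0.994, -0.002]
contact_force: [-1.6, -0.3, -3.0]
gripper_width: 0.123
grasp_force: 78.7
```

apply_moves(
  deltas=[
    [1,[-0.15,-0.13,0],-0.01],
    [1,[-0.3,-0.26,0],-0.02],
    [1,[-0.45,-0.38,0],-0.03],
    [1,[-0.6,-0.5,0],-0.045],
    [1,[-0.72,-0.612,0],-0.0537],
    [1,[-0.72,-0.612,0],-0.0537],
    [1,[-0.72,-0.612,0],-0.0537],
  ],
)

```text
t: 5.95
eef_pos: [0.6508, 0.0147, 0.2152]
tool_rot: [-0.002, -0.059, 0.998, -0.0]
contact_force: [-0.1, 1.7, -2.8]
gripper_width: 0.117
grasp_force: 78.8
```

```bash
python3 - <<'E'
from h import *
o=st(); go([.652,.016,.146],6.93)
E
```

```text
t 5.95 tcp [0.6508 0.0147 0.2152] x [-0.993 -0.118  0.003] z [-0.003 -0.001 -1.   ] w 0.117 gf 78.8 F [-0.1  1.7 -2.8]
-> shift [-0.008  0.006  0.346] turn -0.0004 rows 2 yaw now -173.23
```

apply_moves(
  deltas=[
    [1,[-0.006,0.006,0.1],0],
    [1,[-0.006,0.006,0.2],0],
    [1,[-0.006,0.006,0.3],0],
    [1,[-0.006,0.006,0.345],0],
    [1,[-0.006,0.006,0.345],0],
    [1,[-0.006,0.006,0.345],0],
  ],
)

```text
t: 6.55
eef_pos: [0.6527, 0.0177, 0.1487]
tool_rot: [0.0, -0.061, 0.998, 0.0]
contact_force: [-0.5, -1.2, -2.9]
gripper_width: 0.123
grasp_force: 78.7
```

```bash
python3 - <<'E'
from h import *
o=st(); p=cam('top'); q=cam('scene')
def cr(p,w,h):
    c=np.round(proj(p,[.65,.016,.13])).astype(int); return cv2.resize(p['color'][c[1]-h:c[1]+h,c[0]-w:c[0]+w,::-1],(400,400),interpolation=cv2.INTER_CUBIC)
cv2.imwrite('pics/hov.png',np.hstack([cr(p,60,60),cr(q,70,70)]))
E
```

```text
t 6.55 tcp [0.6527 0.0177 0.1487] x [-0.993 -0.121 -0.   ] z [ 0.  0. -1.] w 0.123 gf 78.7 F [-0.5 -1.2 -2.9]
```

View pics/hov.png

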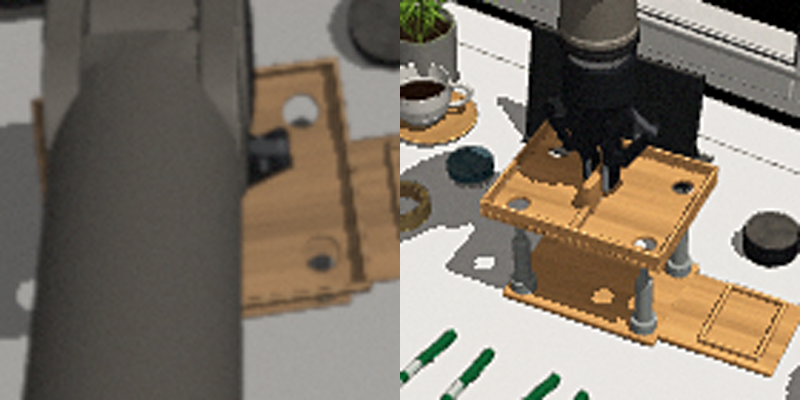

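The tray hovers over the posts. In the top crop two right-hand holes show at (300,111) and (322,250), with a pin visible inside the lower one.

```bash
python3 - <<'E'
from fit import *
p=cam('top'); c=np.round(proj(p,[.65,.016,.13])).astype(int)
f=pose([.650,.0161,np.radians(6.93)])
for n,(h,cp) in {'far':((.05,-.075),(300,111)),'near':((-.05,-.075),(322,250))}.items():
    u,v=c-60+(np.array(cp)+.5)/3.3333-.5
    # refine: edges via dark/wood? just manual
    print(n,np.round((ray(p,u,v,.135)-f([*h,.135]))*1000,1),'px of pin top',np.round((proj(p,f([*h,.111]))-c+60)*3.333,0))
E
```

```text
far [0.9 0.5 0. ] px of pin top [300. 120.]
near [ 3.4 -0.5  0. ] px of pin top [320. 260.]
```

apply_moves(
  deltas=[
    [1,[0.008,0.006,0],0],
    [1,[0.008,0.006,0.05],0],
    [1,[0.008,0.006,0.1],0],
    [1,[0.008,0.006,0.15],0],
    [1,[0.008,0.006,0.2],0],
    [1,[0.008,0.006,0.25],0],
    [1,[0.008,0.006,0.25],0],
  ],
)

```text
t: 7.4
eef_pos: [0.6494, 0.018, 0.0961]
tool_rot: [-0.002, -0.06, 0.998, -0.0]
contact_force: [-0.5, -0.8, -3.3]
gripper_width: 0.124
grasp_force: 78.8
```

apply_moves(
  deltas=[
    [1,[0,-0.004,0.06],0],
    [1,[0,-0.004,0.12],0],
    [1,[0,-0.004,0.18],0],
    [1,[0,-0.004,0.23],0],
    [1,[0,-0.004,0.26],0],
    [1,[0,-0.004,0.265],0],
    [1,[0,-0.004,0.265],0],
  ],
)

```text
t: 8.1
eef_pos: [0.651, 0.0172, 0.0452]
tool_rot: [-0.0, -0.06, 0.998, -0.0]
contact_force: [0.5, 0.1, -2.9]
gripper_width: 0.125
grasp_force: 78.8
```

apply_moves(
  deltas=[
    [1,[0,0,0.008],0],
    [1,[0,0,0.014],0],
    [1,[0,0,0.014],0],
    [0.7,[0,0,0.01],0],
    [0.5,[0,0,0.01],0],
    [0.5,[0,0,0.01],0],
    [0.5,[0,0,-0.2],0],
    [0.5,[0,0,-0.45],0],
    [0.3,[0,0,-0.7],0],
    [0,[0,0,-0.95],0],
    [0,[0,0,-1],0],
    [0,[0,0,-1],0],
  ],
)

```text
t: 9.3
eef_pos: [0.6523, 0.0172, 0.2479]
tool_rot: [0.003, -0.06, 0.998, 0.0]
contact_force: [-1.0, 0.2, -0.7]
gripper_width: 1.003
grasp_force: 0.0
```

```bash
python3 - <<'E'
from h import *
o=st(); go([0.6,-.08,.26],180);go([0.43,-.327,.25],178.6)
q=cam('scene');c=np.round(proj(q,[.65,.016,.05])).astype(int);save(q,'large_on',(c[0]-65,c[1]-50,c[0]+65,c[1]+50))
E
```

```text
t 9.3 tcp [0.6523 0.0172 0.2479] x [-0.993 -0.12  -0.005] z [ 0.005  0.001 -1.   ] w 1.003 gf 0.0 F [-1.   0.2 -0.7]
-> shift [ 0.318 -0.451 -0.062] turn 0.0192 rows 3 yaw now -173.08
-> shift [ 1.31  -1.575 -0.017] turn 0.0231 rows 9 yaw now -173.08
```

View pics/large_on.png

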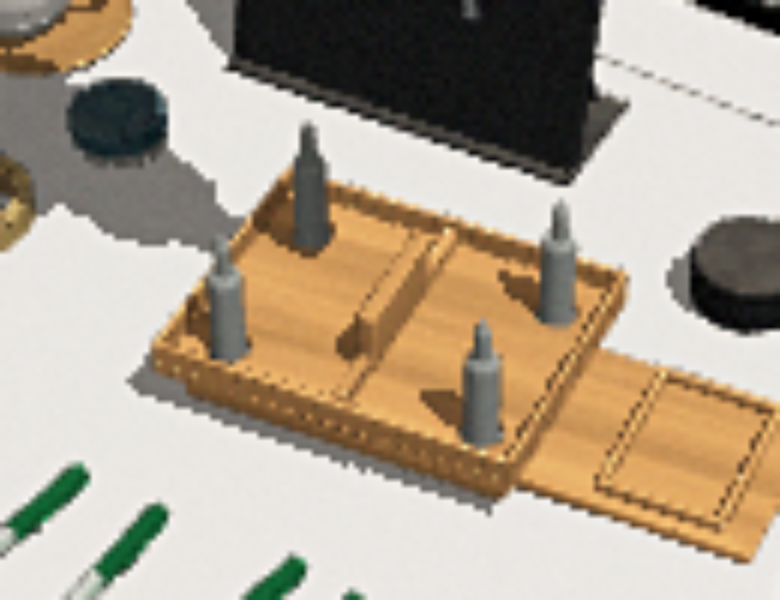

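The large tray is fully seated on all four posts. I'll fit the posts from the wrist view too, then go to the small tray.

```bash
python3 - <<'E'
import fit; from fit import *
def mask(p,x,k=3):
    f=pose(x); m=np.zeros((480*k,640*k),np.uint8)
    for h in H4:
        for r,z0,z1 in ((.0095,.034,.085),(.0045,.085,.111)):
            pts=[proj(p,f([h[0]+r*np.cos(a),h[1]+r*np.sin(a),z])) for z in (z0,z1) for a in np.linspace(0,6.28,24)]
            hu=cv2.convexHull(((np.array(pts)+.5)*k-.5).astype(np.float32)).round().astype(int); cv2.fillPoly(m,[hu],255)
    return cv2.resize(m,(640,480),interpolation=cv2.INTER_AREA)/255.
fit.mask=mask
p=cam('wrist'); save(p,'w2')
x,F=run(p,p['color'],np.array([.650,.0161,np.radians(6.93)])); m=mask(p,x)
v=p['color'][:,:,::-1].copy(); v[:,:,2]=np.maximum(v[:,:,2],(m*220).astype(np.uint8)); cv2.imwrite('pics/w2f.png',v)
E
```

```text
[0.6493 0.0168] 7.05 -0.7804440613246441
```

apply_moves(
  deltas=[
    [0,[0.655,-0.788,-0.01],0],
    [0,[0.655,-0.788,-0.01],0],
    [0,[0.655,-0.788,-0.01],0],
    [0,[0.655,-0.788,-0.01],0],
    [0,[0.655,-0.788,-0.01],0],
    [0,[0.655,-0.788,-0.01],0],
  ],
)

```text
t: 10.0
eef_pos: [0.5378, -0.1564, 0.2454]
tool_rot: [-0.002, -0.059, 0.998, 0.0]
contact_force: [0.3, 0.4, -0.3]
gripper_width: 0.999
grasp_force: 0.0
```

apply_moves(
  deltas=[
    [0,[0.655,-0.788,-0.01],0.023],
    [0,[0.655,-0.788,-0.01],0.023],
    [0,[0.655,-0.788,-0.01],0.023],
    [0,[0.655,-0.788,-0.01],0.023],
    [0,[0.655,-0.788,-0.01],0.023],
    [0,[0.655,-0.788,-0.01],0.023],
    [0,[0.655,-0.788,-0.01],0.023],
  ],
)

```text
t: 10.7
eef_pos: [0.4304, -0.3249, 0.2483]
tool_rot: [-0.001, 0.01, 1.0, 0.001]
contact_force: [1.2, 0.1, 0.2]
gripper_width: 0.996
grasp_force: 0.0
```

View pics/w2f.png

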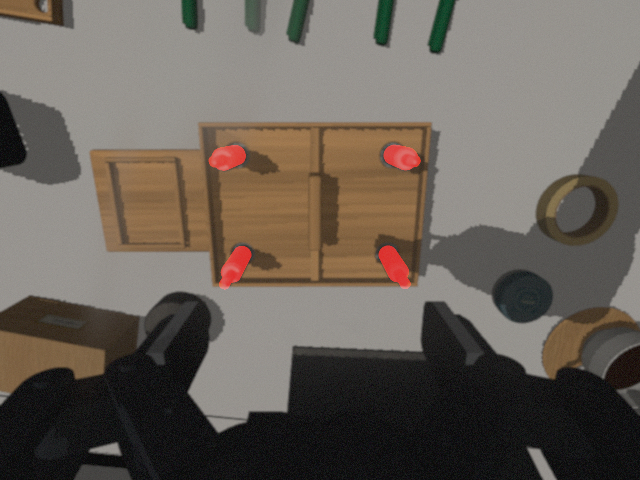

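```bash
python3 - <<'E'
from h import *
import itertools
st(); p=cam('wrist'); save(p,'w3')
for t in('tray_small_grip','pen_cup_mid'):
  for r in bot.look_for(p,t): print(t,r['confidence'],r['point'],proj(p,r['point']))
a=np.radians(-1.44); M=np.array([[np.cos(a),-np.sin(a)],[np.sin(a),np.cos(a)]])
px=[proj(p,[*(M@h+[.4446,-.327]),.003]) for h in H4]; print(np.round(px))
Q=holes(p,px,.003,16); b=rigid(H4,Q); print(b)
go([b[0][0],b[0][1],.1],b[1]); go([b[0][0],b[0][1],.0175],b[1])
E
```

```text
t 10.7 tcp [ 0.4304 -0.3249  0.2483] x [-1.     0.02   0.001] z [-0.001  0.001 -1.   ] w 0.996 gf 0.0 F [1.2 0.1 0.2]
tray_small_grip 0.8 [0.4422, -0.3291, 0.0044] [310.7784698  212.88219052]
tray_small_grip 0.59 [0.6371, -0.1863, 0.0103] [431.01019463 367.57969272]
pen_cup_mid 0.86 [0.5849, -0.3221, 0.0569] [319.97019775 354.98273419]
pen_cup_mid 0.26 [0.431, -0.1264, 0.014] [503.15832633 200.64069584]
[[379. 258.]
 [246. 258.]
 [384. 169.]
 [242. 168.]]
area 77 area 65 area 103 area 83 (array([ 0.44477545, -0.32657658]), np.float64(-1.4634479497657107), array([0.58918548, 0.65932559, 0.81063918, 0.76887527]))
-> shift [-0.073 -0.006  0.744] turn 0.0009 rows 3 yaw now 178.86
-> shift [-0.074 -0.006  1.156] turn 0.0009 rows 5 yaw now 178.86
```

The wrist fit overlays the posts well at (0.649, 0.017), 7.05°. The small tray is at (0.4448, -0.3266). Grasping it now.

apply_moves(
  deltas=[
    [0,[-0.073,-0.006,0.74],0],
    [0,[-0.073,-0.006,0.74],0],
    [0,[-0.073,-0.006,0.74],0],
    [0,[-0.073,-0.006,0.74],0],
    [0,[-0.073,-0.006,0.74],0],
  ],
)

```text
t: 11.35
eef_pos: [0.4436, -0.3281, 0.1014]
tool_rot: [-0.001, 0.011, 1.0, 0.0]
contact_force: [-0.4, -0.1, 0.7]
gripper_width: 1.002
grasp_force: 0.0
```

apply_moves(
  deltas=[
    [0,[0,0,0.2],0],
    [0,[0,0,0.41],0],
    [0,[0,0,0.41],0],
    [0,[0,0,0.41],0],
    [1,[0,0,0.41],0],
    [1,[0,0,0.41],0],
    [1,[0,0,0.41],0],
    [1,[0,0,0.41],0],
    [1,[0,0,0.41],0],
    [1,[0,0,0.41],0],
    [1,[0,0,0.41],0],
  ],
  squeeze=80,
)

```text
t: 12.45
eef_pos: [0.4435, -0.3288, 0.0199]
tool_rot: [0.0, 0.012, 1.0, 0.0]
contact_force: [-1.5, 1.5, 6.9]
gripper_width: 0.118
grasp_force: 79.0
```

apply_moves(
  deltas=[
    [1,[0,0,-0.1],0],
    [1,[0,0,-0.25],0],
    [1,[0,0,-0.45],0],
    [1,[0,0,-0.65],0],
    [1,[0,0,-0.85],0],
    [1,[0,0,-1.0],0],
    [1,[0,0,-1.0],0],
    [1,[0,0,-1.0],0],
  ],
)

```text
t: 13.25
eef_pos: [0.4431, -0.3285, 0.2191]
tool_rot: [0.0, 0.012, 1.0, 0.0]
contact_force: [-0.5, 0.3, -2.6]
gripper_width: 0.12
grasp_force: 78.5
```

```bash
python3 - <<'E'
from h import *
st(); go([.6497,.0163,.22],6.95)
E
```

```text
t 13.25 tcp [ 0.4431 -0.3285  0.2191] x [-1.     0.024 -0.   ] z [ 0.  0. -1.] w 0.12 gf 78.5 F [-0.5  0.3 -2.6]
-> shift [-0.992  1.748 -0.004] turn -0.0231 rows 9 yaw now 178.65
```

apply_moves(
  deltas=[
    [1,[-0.08,0.14,0],0],
    [1,[-0.2,0.35,0],0],
    [1,[-0.32,0.56,0],0],
    [1,[-0.43,0.77,0],0],
    [1,[-0.492,0.874,0],0],
    [1,[-0.492,0.874,0],0],
  ],
)

```text
t: 13.85
eef_pos: [0.5468, -0.1507, 0.2166]
tool_rot: [-0.002, 0.008, 1.0, 0.001]
contact_force: [-0.6, -0.4, -3.8]
gripper_width: 0.126
grasp_force: 78.4
```

apply_moves(
  deltas=[
    [1,[-0.1,0.18,0],-0.005],
    [1,[-0.22,0.39,0],-0.01],
    [1,[-0.34,0.6,0],-0.015],
    [1,[-0.44,0.78,0],-0.02],
    [1,[-0.492,0.874,0],-0.0231],
    [1,[-0.492,0.874,0.1],-0.0231],
    [1,[-0.492,0.874,0.2],-0.0231],
    [1,[-0.492,0.874,0.3],-0.0231],
    [1,[-0.492,0.874,0.37],-0.0231],
    [1,[-0.492,0.874,0.37],-0.0231],
    [1,[-0.492,0.874,0.37],-0.0231],
  ],
)

```text
t: 14.95
eef_pos: [0.6482, 0.0153, 0.1451]
tool_rot: [-0.0, -0.06, 0.998, -0.0]
contact_force: [-0.3, 0.2, -1.6]
gripper_width: 0.122
grasp_force: 78.6
```

```bash
python3 - <<'E'
from fit import *
o=st(); go([.6482,.0163,.142],6.95); p=cam('top'); q=cam('scene')
f=pose([.6497,.0163,np.radians(6.95)])
C={}
for n,c_,w in (('top',p,60),('scene',q,60)):
    c=np.round(proj(c_,[.65,.016,.13])).astype(int)
    im=cv2.resize(c_['color'][c[1]-w:c[1]+w,c[0]-w:c[0]+w,::-1],(400,400),interpolation=cv2.INTER_CUBIC)
    for h in H4: # predicted hole centre (blue dot), pin top (red dot)
        for z,col in ((.128,(255,0,0)),(.111,(0,0,255))):
            a=(proj(c_,f([*h,z]))-c+w+.5)*400/(2*w)-.5; cv2.circle(im,tuple(np.round(a).astype(int)),2,col,-1)
    C[n]=im
cv2.imwrite('pics/hov2.png',np.hstack([C['top'],C['scene']]))
E
```

```text
t 14.95 tcp [0.6482 0.0153 0.1451] x [-0.993 -0.12   0.001] z [-0.001 -0.    -1.   ] w 0.122 gf 78.6 F [-0.3  0.2 -1.6]
-> shift [-0.001  0.005  0.015] turn -0.0001 rows 1 yaw now -173.09
```

View pics/hov2.png

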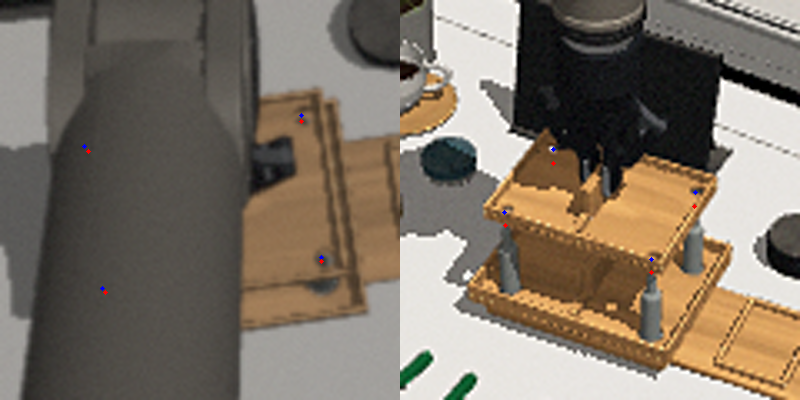

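The predicted hole centres (blue) fall on the holes in both views, so I lower gently.

apply_moves(
  deltas=[
    [1,[0,0.005,0.03],0],
    [1,[0,0.005,0.06],0],
    [1,[0,0.005,0.09],0],
    [1,[0,0.005,0.11],0],
    [1,[0,0.005,0.11],0],
  ],
)

```text
t: 15.55
eef_pos: [0.6476, 0.0171, 0.1223]
tool_rot: [-0.001, -0.061, 0.998, -0.0]
contact_force: [-0.2, -0.1, -1.8]
gripper_width: 0.122
grasp_force: 78.6
```

apply_moves(
  deltas=[
    [1,[0,0,0.02],0],
    [1,[0,0,0.04],0],
    [1,[0,0,0.06],0],
    [1,[0,0,0.08],0],
    [1,[0,0,0.09],0],
    [1,[0,0,0.09],0],
  ],
)

```text
t: 16.15
eef_pos: [0.6482, 0.017, 0.1052]
tool_rot: [-0.0, -0.061, 0.998, 0.0]
contact_force: [1.1, -0.5, -1.7]
gripper_width: 0.125
grasp_force: 78.7
```

apply_moves(
  deltas=[
    [1,[0,0,0.008],0],
    [1,[0,0,0.012],0],
    [1,[0,0,0.012],0],
    [0.7,[0,0,0.01],0],
    [0.5,[0,0,0.01],0],
    [0.5,[0,0,0.01],0],
    [0.5,[0,0,-0.2],0],
    [0.5,[0,0,-0.4],0],
    [0.3,[0,0,-0.6],0],
    [0,[0,0,-0.7],0],
    [0,[0,0,-0.7],0],
  ],
)

```text
t: 17.25
eef_pos: [0.6504, 0.017, 0.2492]
tool_rot: [0.004, -0.061, 0.998, 0.0]
contact_force: [0.2, 0.3, -0.7]
gripper_width: 0.975
grasp_force: 0.0
```

```bash
python3 - <<'E'
from h import *
o=st()
q=cam('scene');c=np.round(proj(q,[.65,-.08,.05])).astype(int);save(q,'small_on',(c[0]-120,c[1]-75,c[0]+120,c[1]+105))
for t in('pen_cup_mid','marker_1_mid'):
  for r in bot.look_for(q,t): print(t,r['confidence'],r['point'],proj(q,r['point']))
E
```

```text
t 17.25 tcp [0.6504 0.017  0.2492] x [-0.993 -0.121 -0.007] z [ 0.007  0.001 -1.   ] w 0.975 gf 0.0 F [ 0.2  0.3 -0.7]
pen_cup_mid 0.84 [0.591, -0.3281, 0.0651] [392.74162207 278.21541664]
pen_cup_mid 0.69 [0.7974, -0.1216, 0.0284] [361.31402319 220.16188566]
pen_cup_mid 0.23 [0.421, 0.1167, 0.0126] [235.69764436 266.72230691]
marker_1_mid 0.66 [0.4313, -0.1249, 0.0084] [303.65743991 298.26763485]
```

View pics/small_on.png

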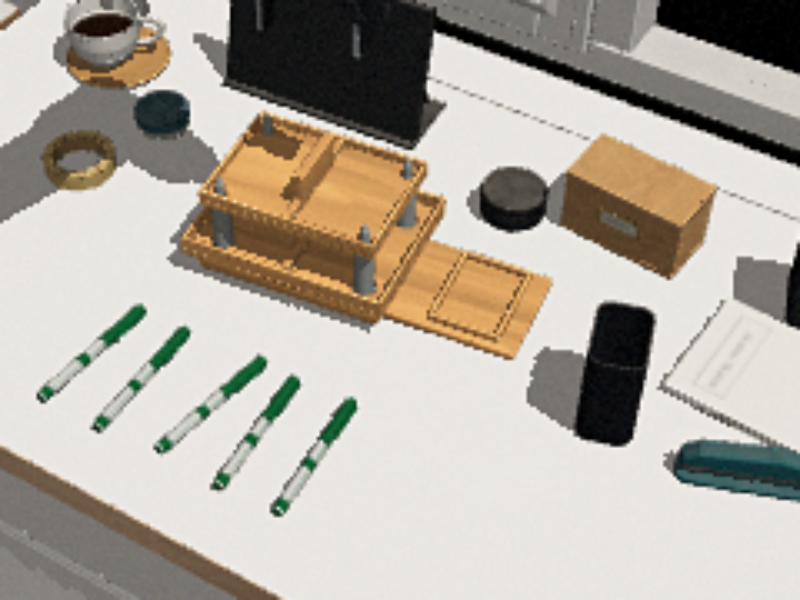

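Both trays are seated and all five markers lie untouched. Next I fit the cup's silhouette from the top and scene cameras.

```bash
cat > cup.py <<'E'
from fit import *
def cmask(p,x,zb=0,k=3):
    f=pose(x); r=.012; L=[]
    for sx in(1,-1):
        for sy in(1,-1):
            for a in np.linspace(0,np.pi/2,5): L.append((sx*(.026-r+r*np.cos(a)),sy*(.038-r+r*np.sin(a))))
    pts=[proj(p,f([*l,z])) for l in L for z in (zb,zb+.104)]
    m=np.zeros((480*k,640*k),np.uint8); cv2.fillPoly(m,[cv2.convexHull(((np.array(pts)+.5)*k-.5).astype(np.float32)).round().astype(int)],255)
    return cv2.resize(m,(640,480),interpolation=cv2.INTER_AREA)/255.
def cupfit(ps,x0,yaws,zb=0):
    Fs=[(p['color'].max(2)<50).astype(float) for p in ps]; best=None
    for y in yaws:
        s=np.array([*x0,np.radians(y)])
        def cost(d):
            t=0
            for p,F in zip(ps,Fs):
                m=cmask(p,s+d*[.001,.001,.01],zb); Fn=F*(cv2.dilate(m,np.ones((13,13)))>0); t-=(m*Fn).sum()/(m+Fn-m*Fn).sum()
            return t/len(ps)
        b=minimize(cost,np.zeros(3),method='Nelder-Mead',options=dict(initial_simplex=[[0,0,0],[6,0,0],[0,6,0],[0,0,15]],xatol=.1,fatol=1e-4))
        if best is None or b.fun<best[0]: best=(b.fun,s+b.x*[.001,.001,.01])
    x=best[1]; print('cup',np.round(x[:2],4),round(np.degrees(x[2]),1),'iou',round(-best[0],3)); return x
E
python3 - <<'E'
from cup import *
ps=[cam('top'),cam('scene')]
x=cupfit(ps,[.605,-.322],[0,45,90,135]); 
for p in ps: cupfit([p],x[:2],[np.degrees(x[2])])
E
```

```text
cup [ 0.6164 -0.3176] 108.5 iou 0.898
cup [ 0.6163 -0.3172] 110.3 iou 0.882
cup [ 0.6166 -0.3182] 105.7 iou 0.918
```

apply_moves(
  deltas=[
    [0,[0.186,-0.82,0],0],
    [0,[0.186,-0.82,0],0],
    [0,[0.186,-0.82,0],0],
    [0,[0.186,-0.82,0],0],
    [0,[0.186,-0.82,0],0],
  ],
)

```text
t: 18.0
eef_pos: [0.6294, -0.1555, 0.2441]
tool_rot: [-0.001, -0.057, 0.998, -0.001]
contact_force: [0.2, 0.1, 0.5]
gripper_width: 1.001
grasp_force: 0.0
```

apply_moves(
  deltas=[
    [0,[0.186,-0.82,0],-0.032],
    [0,[0.186,-0.82,0],-0.032],
    [0,[0.186,-0.82,0],-0.032],
    [0,[0.186,-0.82,0],-0.032],
    [0,[0.186,-0.82,0],-0.032],
    [0,[0.186,-0.82,0],-0.032],
    [0,[0.186,-0.82,0],-0.032],
  ],
)

```text
t: 18.7
eef_pos: [0.6153, -0.3143, 0.2446]
tool_rot: [-0.0, -0.162, 0.987, 0.001]
contact_force: [0.2, -0.1, -0.1]
gripper_width: 1.002
grasp_force: 0.0
```

```bash
python3 - <<'E'
from cup import *
st(); x=cupfit([cam('wrist')],[.6164,-.3176],[108.5]); go([x[0],x[1],.15],x[2]*57.2958-90); go([.6164,-.3176,.15],18.5); 
E
```

```text
t 18.7 tcp [ 0.6153 -0.3143  0.2446] x [-0.947 -0.32  -0.   ] z [-0.     0.002 -1.   ] w 1.002 gf 0.0 F [ 0.2 -0.1 -0.1]
cup [ 0.6152 -0.3186] 109.4 iou 0.841
-> shift [ 0.007 -0.02   0.474] turn -0.0021 rows 2 yaw now -161.3
-> shift [-0.    -0.017  0.474] turn 0.0005 rows 2 yaw now -161.3
```

apply_moves(
  deltas=[
    [0,[0.003,-0.018,0.4],-0.001],
    [0,[0.003,-0.018,0.4],-0.001],
    [0,[0.003,-0.018,0.6],-0.001],
    [0,[0.003,-0.018,0.8],-0.001],
    [0,[0.003,-0.018,0.91],-0.001],
    [0,[0.003,-0.018,0.91],-0.001],
    [1,[0.003,-0.018,0.91],-0.001],
    [1,[0.003,-0.018,0.91],-0.001],
    [1,[0.003,-0.018,0.91],-0.001],
    [1,[0.003,-0.018,0.91],-0.001],
    [1,[0.003,-0.018,0.91],-0.001],
  ],
  squeeze=35,
)

```text
t: 19.85
eef_pos: [0.6162, -0.3211, 0.0658]
tool_rot: [0.002, -0.164, 0.986, -0.0]
contact_force: [-1.5, 2.6, 6.3]
gripper_width: 0.609
grasp_force: 36.0
```

```bash
python3 - <<'E'
from cup import *
st(); x=cupfit([cam('scene')],[.6164,-.3176],[108.5]); 
a=np.radians(6.95); b=np.array([.6497,.0163])+[.175*np.sin(a),-.175*np.cos(a)]; print('bay',b)
go([b[0],b[1],.15],6.95)
E
```

```text
t 19.85 tcp [ 0.6162 -0.3211  0.0658] x [-0.946 -0.323 -0.003] z [ 0.003 -0.    -1.   ] w 0.609 gf 36.0 F [-1.5  2.6  6.3]
cup [ 0.6185 -0.3201] 105.6 iou 0.668
bay [ 0.67087555 -0.15741412]
-> shift [-0.525  0.685 -0.421] turn 0.0331 rows 4 yaw now -161.15
```

apply_moves(
  deltas=[
    [1,[0,0,-0.1],0],
    [1,[0,0,-0.25],0],
    [1,[0,0,-0.4],0],
    [1,[-0.1,0.13,-0.42],0.006],
    [1,[-0.23,0.3,-0.42],0.014],
    [1,[-0.36,0.47,-0.42],0.023],
    [1,[-0.47,0.62,-0.42],0.03],
    [1,[-0.525,0.685,-0.42],0.0331],
    [1,[-0.525,0.685,-0.42],0.0331],
    [1,[-0.525,0.685,-0.42],0.0331],
  ],
)

```text
t: 20.9
eef_pos: [0.6697, -0.1583, 0.1479]
tool_rot: [0.0, -0.061, 0.998, -0.001]
contact_force: [-1.0, -1.2, -1.9]
gripper_width: 0.611
grasp_force: 37.1
```

```bash
python3 - <<'E'
from cup import *
o=st(); go([.6709,-.1574,.08],6.95); cupfit([cam('scene')],[.6709,-.1574],[96.95],o['eef_pos'][2]-.0658)
E
```

```text
t 20.9 tcp [ 0.6697 -0.1583  0.1479] x [-0.993 -0.121 -0.   ] z [ 0.001 -0.001 -1.   ] w 0.611 gf 37.1 F [-1.  -1.2 -1.9]
-> shift [-0.006  0.004  0.339] turn 0.0 rows 2 yaw now -173.05
cup [ 0.6778 -0.1576] 89.1 iou 0.673
```

apply_moves(
  deltas=[
    [1,[-0.003,0.004,0.1],0],
    [1,[-0.003,0.004,0.2],0],
    [1,[-0.003,0.004,0.28],0],
    [1,[-0.003,0.004,0.33],0],
    [1,[-0.003,0.004,0.35],0],
    [1,[-0.003,0.004,0.36],0],
    [1,[-0.003,0.004,0.365],0],
    [1,[-0.003,0.004,0.37],0],
  ],
)

```text
t: 21.75
eef_pos: [0.6708, -0.1572, 0.0757]
tool_rot: [0.001, -0.06, 0.998, -0.0]
contact_force: [1.6, -0.0, -0.3]
gripper_width: 0.61
grasp_force: 36.2
```

apply_moves(
  deltas=[
    [1,[0,0,0.008],0],
    [0.3,[0,0,0.005],0],
    [0.25,[0,0,0],0],
    [0.2,[0,0,0],0],
    [0.2,[0,0,-0.2],0],
    [0.2,[0,0,-0.45],0],
    [0,[0,0,-0.7],0],
    [0,[0,0,-0.9],0],
    [0,[0,0,-0.9],0],
  ],
)

```text
t: 22.65
eef_pos: [0.6737, -0.1582, 0.2609]
tool_rot: [0.006, -0.06, 0.998, -0.001]
contact_force: [0.2, 0.1, -0.4]
gripper_width: 1.004
grasp_force: 0.0
```

```bash
cat > mk.py <<'E'
from h import *
def markers(p,z=.006):
    "markers lying on the desk: caps (green) and tips; returns centre, yaw of tip->cap"
    hsv=cv2.cvtColor(p['color'],cv2.COLOR_RGB2HSV); g=((hsv[:,:,0]>55)&(hsv[:,:,0]<88)&(hsv[:,:,1]>110)&(hsv[:,:,2]>25)).astype(np.uint8)
    n,l,s,c=cv2.connectedComponentsWithStats(g); res=[]
    for i in range(1,n):
        if s[i,4]<12: continue
        pts=np.argwhere(l==i)[:,::-1]; W=np.array([ray(p,u,v,z)[:2] for u,v in pts]); 
        if not(.3<W[:,0].mean()<.85 and abs(W[:,1].mean())<.6): continue
        m=W.mean(0); e=np.linalg.svd(W-m,full_matrices=False); res.append((np.round(m,4),s[i,4],np.round(e[1]/np.sqrt(len(W)),4),np.round(np.degrees(np.arctan2(e[2][0][1],e[2][0][0])),1)))
    return res
E
python3 - <<'E'
from mk import *; from cup import *
st()
for n in('top','scene'):
    print(n); p=cam(n)
    for r in markers(p): print(*r)
cupfit([cam('scene')],[.6709,-.1574],[96.95],.01)
E
```

```text
t 22.65 tcp [ 0.6737 -0.1582  0.2609] x [-0.993 -0.12  -0.012] z [ 0.012 -0.002 -1.   ] w 1.004 gf 0.0 F [ 0.2  0.1 -0.4]
top
[ 0.4738 -0.0193] 70 [0.0138 0.0024] 172.0
[0.4659 0.1132] 75 [0.0144 0.0026] 174.6
[0.4647 0.0589] 65 [0.0142 0.0022] 179.8
scene
[0.4679 0.1141] 57 [0.0158 0.0041] 175.1
[0.4674 0.0596] 57 [0.0155 0.0038] -177.3
[ 0.4754 -0.0185] 58 [0.0153 0.0038] 171.8
[ 0.4705 -0.0621] 60 [0.015  0.0038] -175.8
[ 0.4752 -0.1204] 63 [0.0153 0.0038] -177.4
[0.3624 0.0596] 12 [0.0047 0.0031] -171.5
[ 0.3711 -0.127 ] 12 [0.0046 0.0027] -173.4
cup [ 0.6716 -0.1558] 98.6 iou 0.889
```

Cup is in the bay (fit within 2 mm). I'll move over the markers for one wrist measurement.

apply_moves(
  deltas=[
    [0.7,[0.45,-0.1,-0.1],0.01],
    [0.7,[0.9,0.4,-0.15],0.019],
    [0.7,[0.9,0.7,-0.15],0.019],
    [0.7,[0.9,0.7,-0.15],0.019],
    [0.7,[0.9,0.7,-0.15],0.019],
    [0.7,[0.9,0.7,-0.15],0.019],
    [0.7,[0.9,0.7,-0.15],0.019],
    [0.7,[0.9,0.7,-0.15],0.019],
  ],
)

```text
t: 23.6
eef_pos: [0.4749, -0.0402, 0.2826]
tool_rot: [-0.001, -0.0, 1.0, -0.0]
contact_force: [-0.6, -0.3, -0.4]
gripper_width: 0.298
grasp_force: 0.0
```

```bash
python3 - <<'E'
from mk import *
st(); p=cam('wrist'); save(p,'w4')
for r in markers(p): print(*r)
E
```

```text
t 23.6 tcp [ 0.4749 -0.0402  0.2826] x [-1.    -0.001  0.001] z [-0.001 -0.001 -1.   ] w 0.298 gf 0.0 F [-0.6 -0.3 -0.4]
[0.3609 0.0593] 49 [0.0023 0.0019] 109.8
[0.3616 0.1234] 58 [0.0025 0.0021] 85.9
[ 0.3699 -0.0036] 31 [0.0021 0.0017] -44.5
[0.4096 0.0595] 25 [0.0019 0.0016] 29.1
[0.4103 0.1192] 40 [0.0023 0.0019] 74.6
[ 0.4183 -0.0108] 16 [0.0018 0.0012] 30.6
[0.4607 0.0601] 125 [0.0131 0.0017] 1.3
[0.4634 0.1145] 237 [0.0148 0.0024] -4.9
[ 0.4471 -0.0646] 13 [0.0016 0.001 ] -117.9
[ 0.4542 -0.0163] 36 [0.0045 0.0014] -6.1
[ 0.4588 -0.0643] 40 [0.0042 0.0017] -4.5
[ 0.4805 -0.0203] 80 [0.0107 0.0019] -6.0
[ 0.4758 -0.0631] 32 [0.0048 0.0014] 1.4
[ 0.4903 -0.0621] 12 [0.0029 0.0013] 21.8
```

apply_moves(
  deltas=[
    [0.7,[-0.038,-0.4,0.6],-0.007],
    [0.7,[-0.038,-0.4,0.9],-0.007],
    [0.7,[-0.038,-0.4,0.95],-0.007],
    [0.7,[-0.038,-0.4,0.95],-0.007],
    [0.7,[-0.038,-0.4,0.95],-0.007],
    [0.7,[-0.038,-0.4,0.95],-0.007],
  ],
)

```text
t: 24.25
eef_pos: [0.4816, -0.1208, 0.0919]
tool_rot: [-0.002, -0.021, 1.0, -0.0]
contact_force: [0.8, 0.4, 0.5]
gripper_width: 0.298
grasp_force: 0.0
```

```bash
python3 - <<'E'
from mk import *
st(); p=cam('wrist'); go([.4825,-.12,.006],2.6); save(p,'w5')
for r in markers(p): print(*r)
E
```

```text
t 24.25 tcp [ 0.4816 -0.1208  0.0919] x [-0.999 -0.043  0.004] z [-0.004 -0.001 -1.   ] w 0.298 gf 0.0 F [0.8 0.4 0.5]
-> shift [0.003 0.001 0.438] turn -0.0002 rows 2 yaw now -177.48
[ 0.3645 -0.0685] 290 [0.0029 0.0024] -74.2
[0.3611 0.0571] 191 [0.0024 0.002 ] 4.1
[ 0.3692 -0.1274] 198 [0.0024 0.0023] -25.7
[ 0.3695 -0.0025] 303 [0.0032 0.0024] 93.1
[ 0.4137 -0.0652] 113 [0.0024 0.002 ] 6.0
[0.4096 0.0606] 310 [0.0037 0.0025] 90.7
[ 0.4182 -0.1242] 49 [0.0025 0.0011] -8.8
[ 0.418  -0.0092] 213 [0.0028 0.0024] 82.2
[ 0.4633 -0.0622] 520 [0.0112 0.0026] 3.2
[0.455  0.0606] 1085 [0.01   0.0041] -2.6
[ 0.4739 -0.121 ] 327 [0.0148 0.0017] 4.1
[ 0.4588 -0.0156] 449 [0.0071 0.003 ] -15.9
[0.4806 0.0629] 111 [0.0033 0.0029] -5.1
[0.4895 0.0645] 44 [0.0023 0.0018] -41.7
```

View pics/w5.png

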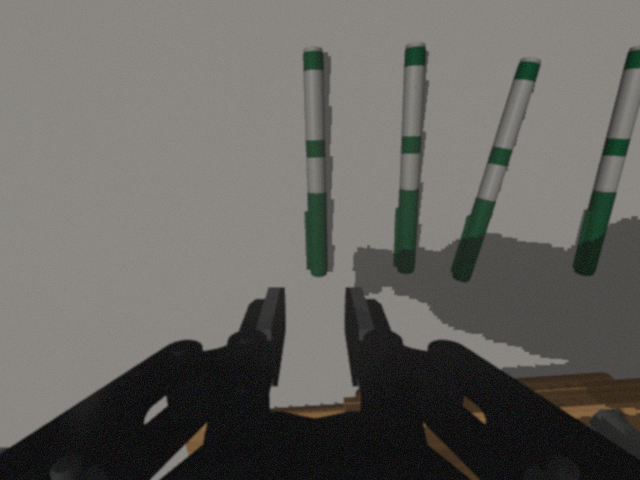

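The marker sits between the fingers, with its cap end at about (318,272) and its tip at (313,52). I descend and close lightly.

apply_moves(
  deltas=[
    [0.7,[-0.012,0.001,0.2],0.001],
    [0.7,[-0.012,0.001,0.35],0.001],
    [0.7,[-0.012,0.001,0.43],0.001],
    [0.7,[-0.012,0.001,0.432],0.001],
    [0.8,[-0.012,0.001,0.432],0.001],
    [0.84,[-0.012,0.001,0.432],0.001],
    [0.85,[-0.012,0.001,0.432],0.001],
    [0.85,[-0.012,0.001,0.432],0.001],
  ],
  squeeze=20,
)

```text
t: 25.1
eef_pos: [0.4857, -0.1191, 0.0079]
tool_rot: [0.001, -0.02, 1.0, -0.0]
contact_force: [1.1, -0.8, 0.3]
gripper_width: 0.149
grasp_force: 0.2
```

apply_moves(
  deltas=[
    [0.86,[0,0,0],0],
    [0.86,[0,0,0],0],
  ],
)

```text
t: 25.3
eef_pos: [0.4857, -0.1191, 0.0078]
tool_rot: [0.001, -0.02, 1.0, 0.0]
contact_force: [-0.1, -0.2, 8.1]
gripper_width: 0.143
grasp_force: 7.4
```

apply_moves(
  deltas=[
    [0.87,[0,0,0],0],
    [0.87,[0,0,0],0],
  ],
)

```text
t: 25.5
eef_pos: [0.4857, -0.1191, 0.0078]
tool_rot: [0.001, -0.02, 1.0, 0.0]
contact_force: [-1.4, 0.5, 8.3]
gripper_width: 0.137
grasp_force: 19.5
```

apply_moves(
  deltas=[
    [0.88,[0,0,0],0],
    [0.88,[0,0,0],0],
  ],
)

```text
t: 25.7
eef_pos: [0.4857, -0.1192, 0.0078]
tool_rot: [0.001, -0.02, 1.0, 0.0]
contact_force: [-0.8, -0.3, 9.5]
gripper_width: 0.139
grasp_force: 19.5
```

apply_moves(
  deltas=[
    [0.86,[0,0,-0.01],0],
    [0.855,[0,0,-0.04],0],
    [0.855,[0,0,-0.08],0],
    [0.855,[0,0,-0.12],0],
    [0.855,[0,0,-0.16],0],
    [0.855,[0,0,-0.2],0],
    [0.855,[0,0,-0.24],0],
    [0.855,[0,0,-0.24],0],
  ],
)

```text
t: 26.5
eef_pos: [0.4857, -0.1192, 0.0561]
tool_rot: [0.001, -0.02, 1.0, -0.0]
contact_force: [0.6, -0.3, 0.4]
gripper_width: 0.145
grasp_force: 0.3
```

```bash
cat >> mk.py <<'E'
def tilt(yaw,cap=.015,dz=.004,cams=('scene','top')):
    "tilt (deg, 0 flat, 90 tip down) of the held marker; yaw: tip->cap heading in deg; cap: cap end beyond grip"
    o=bot.get_obs(); c=np.array(o['eef_pos'])+[0,0,dz]; a=np.radians(yaw); out={}
    for n in cams:
        p=cam(n); h=cv2.cvtColor(p['color'],cv2.COLOR_RGB2HSV); g=((h[:,:,0]>50)&(h[:,:,0]<92)&(h[:,:,1]>90)&(h[:,:,2]>20)).astype(np.float32); g=cv2.GaussianBlur(g,(0,0),.7)
        best=[]
        for th in range(-20,125,5):
            t=np.radians(th); d=np.array([-np.cos(a)*np.cos(t),-np.sin(a)*np.cos(t),-np.sin(t)])
            S=np.arange(28,138,3)/1000.; px=np.array([proj(p,c+d*(s-cap)) for s in S]).astype(np.float32)
            v=cv2.remap(g,px[:,0:1],px[:,1:2],cv2.INTER_LINEAR).ravel(); w=np.where((S<.05)|((S>.077)&(S<.086))|((S>.124)&(S<.136)),1.,-.5); best.append((round(float((v*w).sum()),2),th))
        out[n]=sorted(best)[::-1][:3]
    print(out)
E
python3 - <<'E'
from mk import *
st(); tilt(3.5)
for r in markers(cam('scene')): print(*r)
E
```

```text
t 26.5 tcp [ 0.4857 -0.1192  0.0561] x [-0.999 -0.039 -0.002] z [ 0.002 -0.    -1.   ] w 0.145 gf 0.3 F [ 0.6 -0.3  0.4]
{'scene': [(10.46, 25), (10.18, 30), (9.31, 20)], 'top': [(0.0, 120), (0.0, 115), (0.0, 110)]}
[0.4669 0.1145] 54 [0.0155 0.0039] 176.9
[0.467  0.0599] 59 [0.0154 0.004 ] -178.1
[ 0.4754 -0.0185] 58 [0.0153 0.0038] 171.8
[ 0.4954 -0.1031] 53 [0.0138 0.0041] -166.2
[ 0.4705 -0.0621] 60 [0.015  0.0038] -175.8
[0.3619 0.0595] 13 [0.0048 0.003 ] -170.3
[ 0.4391 -0.1124] 12 [0.004  0.0027] -134.0
```

The marker pivots as hoped: tip on the desk, about 25° tilt. I keep lifting until it hangs.

apply_moves(
  deltas=[
    [0.855,[0,0,-0.06],0],
    [0.855,[0,0,-0.12],0],
    [0.855,[0,0,-0.18],0],
    [0.855,[0,0,-0.24],0],
    [0.855,[0,0,-0.3],0],
    [0.855,[0,0,-0.36],0],
    [0.855,[0,0,-0.42],0],
    [0.855,[0,0,-0.48],0],
    [0.855,[0,0,-0.54],0],
    [0.855,[0,0,-0.6],0],
    [0.855,[0,0,-0.6],0],
  ],
)

```text
t: 27.75
eef_pos: [0.486, -0.1193, 0.1767]
tool_rot: [0.002, -0.02, 1.0, -0.0]
contact_force: [0.3, -0.2, -0.2]
gripper_width: 0.146
grasp_force: 0.2
```

```bash
python3 - <<'E'
from mk import *
st(); tilt(3.5)
E
```

```text
t 27.75 tcp [ 0.486  -0.1193  0.1767] x [-0.999 -0.039 -0.003] z [ 0.003 -0.    -1.   ] w 0.146 gf 0.2 F [ 0.3 -0.2 -0.2]
{'scene': [(3.74, 85), (2.39, 90), (2.37, 80)], 'top': [(0.0, 120), (0.0, 115), (0.0, 110)]}
```

Hanging at about 85°. I tighten, lift and carry it over the cup.

apply_moves(
  deltas=[
    [1,[0,0,0],0],
    [1,[0,0,-0.2],0],
    [1,[0,0,-0.4],0],
    [1,[0,0,-0.56],0],
    [1,[-0.15,-0.03,-0.57],0],
    [1,[-0.35,-0.07,-0.57],0],
    [1,[-0.5,-0.105,-0.57],0],
    [1,[-0.5,-0.105,-0.57],0],
  ],
)

```text
t: 28.65
eef_pos: [0.5883, -0.136, 0.2873]
tool_rot: [-0.0, -0.02, 1.0, -0.001]
contact_force: [-0.8, -0.1, -0.2]
gripper_width: 0.128
grasp_force: 19.6
```

apply_moves(
  deltas=[
    [1,[-0.15,-0.03,0],0],
    [1,[-0.35,-0.07,0],0],
    [1,[-0.525,-0.11,0],0],
    [1,[-0.525,-0.11,0],0],
    [1,[-0.525,-0.11,0],0],
  ],
)

```text
t: 29.15
eef_pos: [0.6906, -0.1542, 0.2872]
tool_rot: [-0.002, -0.019, 1.0, -0.0]
contact_force: [-0.6, -0.2, -0.6]
gripper_width: 0.128
grasp_force: 19.6
```

```bash
python3 - <<'E'
from mk import *
st(); go([.693,-.154,.19],3.5); tilt(3.5); p=cam('scene'); c=np.round(proj(p,[.68,-.155,.15])).astype(int);save(p,'m1',(c[0]-50,c[1]-50,c[0]+50,c[1]+50))
E
```

```text
t 29.15 tcp [ 0.6906 -0.1542  0.2872] x [-0.999 -0.039  0.003] z [-0.003 -0.    -1.   ] w 0.128 gf 19.6 F [-0.6 -0.2 -0.6]
-> shift [-0.013  0.     0.486] turn -0.0036 rows 2 yaw now -177.78
{'scene': [(4.01, 85), (3.86, 110), (3.56, 80)], 'top': [(0.0, 120), (0.0, 115), (0.0, 110)]}
```

View pics/m1.png

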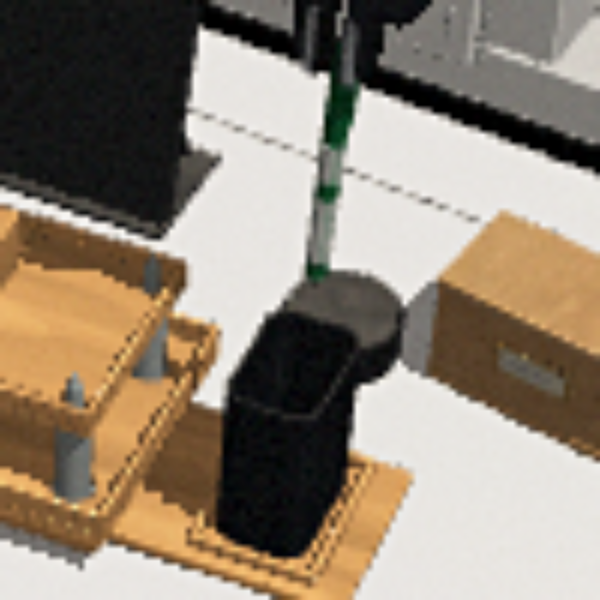

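The marker hangs tip-down above the cup, tilted slightly, with the tip at about (318,270). I lower and release it.

apply_moves(
  deltas=[
    [1,[-0.013,0,0.2],0],
    [1,[-0.013,0,0.4],0],
    [1,[-0.013,0,0.58],0],
    [1,[-0.013,0,0.62],0],
    [1,[-0.013,0,0.62],0],
    [0.75,[-0.013,0,0.62],0],
    [0.7,[-0.013,0,0.62],0],
    [0.7,[-0.013,0,0.5],0],
    [0.7,[-0.013,0,0.25],0],
    [0.7,[-0.013,0,0],0],
    [0.7,[-0.013,0,0],0],
  ],
)

```text
t: 30.4
eef_pos: [0.6981, -0.1559, 0.3]
tool_rot: [0.008, -0.019, 1.0, -0.002]
contact_force: [0.3, -0.6, -0.2]
gripper_width: 0.302
grasp_force: 0.0
```

```bash
python3 - <<'E'
from mk import *
st(); p=cam('scene'); save(p,'s2')
for r in markers(p): print(*r)
for r in bot.look_for(p,'marker_1_mid'): print(r['confidence'],r['point'],proj(p,r['point']))
print('M2');go([.478,-.0615,.28],3.5)
E
```

```text
t 30.4 tcp [ 0.6981 -0.1559  0.3   ] x [-0.999 -0.039 -0.017] z [ 0.017 -0.003 -1.   ] w 0.302 gf 0.0 F [ 0.3 -0.6 -0.2]
[ 0.7511 -0.1125] 28 [0.0093 0.004 ] -135.8
[0.4671 0.1142] 55 [0.0155 0.004 ] 175.1
[0.4674 0.0596] 57 [0.0155 0.0038] -177.3
[ 0.4754 -0.0185] 58 [0.0153 0.0038] 171.8
[ 0.4708 -0.0622] 61 [0.015  0.0039] -176.3
[0.3619 0.0595] 13 [0.0048 0.003 ] -170.3
M2
-> shift [1.067 0.507 0.056] turn -0.0035 rows 5 yaw now -177.77
```

apply_moves(
  deltas=[
    [0.7,[0.535,0.26,0],-0.002],
    [0.7,[0.535,0.26,0],-0.002],
    [0.7,[0.535,0.26,0],-0.002],
    [0.7,[0.535,0.26,0],-0.002],
  ],
)

```text
t: 30.9
eef_pos: [0.5824, -0.1047, 0.2884]
tool_rot: [-0.001, -0.027, 1.0, 0.001]
contact_force: [0.4, -0.5, -0.4]
gripper_width: 0.299
grasp_force: 0.0
```

apply_moves(
  deltas=[
    [0.7,[0.535,0.26,0],-0.002],
    [0.7,[0.535,0.26,0],-0.002],
    [0.7,[0.535,0.26,0.25],-0.002],
    [0.7,[0.535,0.26,0.5],-0.002],
    [0.7,[0.535,0.26,0.75],-0.002],
    [0.7,[0.535,0.26,0.95],-0.002],
    [0.7,[0.535,0.26,1.0],-0.002],
    [0.7,[0.535,0.26,1.0],-0.002],
  ],
)

```text
t: 31.7
eef_pos: [0.475, -0.0602, 0.0878]
tool_rot: [-0.002, -0.032, 0.999, -0.0]
contact_force: [0.9, 1.1, 0.9]
gripper_width: 0.301
grasp_force: 0.0
```

```bash
cat >> mk.py <<'E'
def near(p,y):
    "pieces of the marker whose cap lies near y, wrist view; line fit and grip point"
    P=[r[0] for r in markers(p) if abs(r[0][1]-y)<.022 and r[1]>10]
    P=np.array(sorted(map(tuple,P))); print(P.tolist())
    tip=P[0]; ring=P[np.argmin(abs(np.linalg.norm(P-tip,axis=1)-.049))]; d=(ring-tip)/np.linalg.norm(ring-tip)
    yaw=np.degrees(np.arctan2(d[1],d[0])); g=tip+d*.117; print('yaw',round(yaw,1),'grip',g.round(4),'len',np.linalg.norm(ring-tip).round(4)); return g,yaw
E
python3 - <<'E'
from mk import *
st(); p=cam('wrist'); g,y=near(p,-.0615); go([*g,.009],y)
E
```

```text
t 31.7 tcp [ 0.475  -0.0602  0.0878] x [-0.998 -0.064  0.003] z [-0.003 -0.001 -1.   ] w 0.301 gf 0.0 F [0.9 1.1 0.9]
[[0.3646, -0.0695], [0.4141, -0.0667], [0.444, -0.0652], [0.4717, -0.0625]]
yaw 3.2 grip [ 0.4814 -0.0629] len 0.0496
-> shift [-0.024 -0.015  0.402] turn 0.0011 rows 2 yaw now -176.35
```

apply_moves(
  deltas=[
    [0.7,[-0.03,-0.012,0.2],0.001],
    [0.7,[-0.03,-0.012,0.35],0.001],
    [0.7,[-0.03,-0.012,0.4],0.001],
    [0.7,[-0.03,-0.012,0.4],0.001],
    [0.8,[-0.03,-0.012,0.4],0.001],
    [0.85,[-0.03,-0.012,0.4],0.001],
    [0.86,[-0.03,-0.012,0.4],0.001],
    [0.86,[-0.03,-0.012,0.4],0.001],
  ],
)

```text
t: 32.55
eef_pos: [0.4831, -0.0618, 0.0105]
tool_rot: [0.002, -0.029, 1.0, 0.0]
contact_force: [-0.7, 0.8, 8.4]
gripper_width: 0.142
grasp_force: 5.7
```

apply_moves(
  deltas=[
    [0.86,[0,0,-0.01],0],
    [0.855,[0,0,-0.04],0],
    [0.855,[0,0,-0.08],0],
    [0.855,[0,0,-0.13],0],
    [0.855,[0,0,-0.18],0],
    [0.855,[0,0,-0.24],0],
    [0.855,[0,0,-0.3],0],
    [0.855,[0,0,-0.36],0],
    [0.855,[0,0,-0.42],0],
    [0.855,[0,0,-0.42],0],
  ],
)

```text
t: 33.55
eef_pos: [0.4829, -0.0618, 0.0947]
tool_rot: [0.002, -0.029, 1.0, 0.0]
contact_force: [-1.0, -0.0, 0.2]
gripper_width: 0.144
grasp_force: 0.1
```

```bash
python3 - <<'E'
from mk import *
st(); tilt(3.2,cams=['scene'])
E
```

```text
t 33.55 tcp [ 0.4829 -0.0618  0.0947] x [-0.998 -0.058 -0.003] z [ 0.003  0.    -1.   ] w 0.144 gf 0.1 F [-1.  -0.   0.2]
{'scene': [(5.39, 80), (5.34, 85), (5.11, 90)]}
```

```bash
python3 - <<'E'
from mk import *
for c in (-.0,.005,.01,.015,.02,.025): print(c,end=' '); tilt(3.2,cap=c,cams=['scene'])
for r in markers(cam('scene')): print(*r)
E
```

```text
-0.0 {'scene': [(8.08, 60), (7.84, 55), (7.66, 65)]}
0.005 {'scene': [(10.39, 50), (9.45, 55), (8.71, 45)]}
0.01 {'scene': [(9.26, 45), (8.72, 50), (7.89, 40)]}
0.015 {'scene': [(5.47, 85), (5.36, 80), (5.16, 90)]}
0.02 {'scene': [(4.35, 80), (4.15, 85), (3.83, 90)]}
0.025 {'scene': [(3.4, 75), (3.16, 80), (2.76, 70)]}
[ 0.751  -0.1126] 28 [0.0094 0.0041] -137.0
[0.4665 0.1147] 55 [0.015  0.0041] 175.7
[0.4674 0.0598] 56 [0.0156 0.0038] -177.2
[ 0.4948 -0.0245] 112 [0.0254 0.0067] 169.2
[0.3634 0.1232] 12 [0.0038 0.0035] -150.9
[ 0.4557 -0.0481] 12 [0.0037 0.0029] -142.8
[0.3625 0.0594] 12 [0.0046 0.003 ] -163.5
```

apply_moves(
  deltas=[
    [0.857,[0.04,0,-0.04],0],
    [0.857,[0.08,0,-0.08],0],
    [0.857,[0.12,0,-0.11],0],
    [0.857,[0.15,0,-0.14],0],
    [0.857,[0.18,0,-0.17],0],
    [0.857,[0.2,0,-0.2],0],
    [0.857,[0.2,0,-0.26],0],
    [0.857,[0.2,0,-0.34],0],
    [0.857,[0.2,0,-0.42],0],
    [0.857,[0.2,0,-0.42],0],
  ],
)

```text
t: 34.95
eef_pos: [0.4435, -0.0642, 0.1792]
tool_rot: [0.002, -0.029, 1.0, 0.0]
contact_force: [1.5, 0.1, -0.3]
gripper_width: 0.144
grasp_force: 1.2
```

```bash
python3 - <<'E'
from mk import *
st()
for c in (-.0,.005,.01,.015): print(c,end=' '); tilt(3.2,cap=c,cams=['scene'])
E
```

```text
t 34.95 tcp [ 0.4435 -0.0642  0.1792] x [-0.998 -0.058 -0.005] z [ 0.005  0.    -1.   ] w 0.144 gf 1.2 F [ 1.5  0.1 -0.3]
-0.0 {'scene': [(7.8, 85), (6.31, 105), (6.18, 80)]}
0.005 {'scene': [(5.21, 105), (5.1, 80), (4.38, 100)]}
0.01 {'scene': [(3.04, 100), (2.93, 105), (2.93, 80)]}
0.015 {'scene': [(1.71, 100), (1.41, -20), (1.05, 105)]}
```

apply_moves(
  deltas=[
    [1,[0,0,0],0],
    [1,[0,0,0],0],
    [1,[0,0,-0.15],0],
    [1,[0,0,-0.35],0],
    [1,[0,0,-0.55],0],
    [1,[-0.1,-0.05,-0.6],0],
    [1,[-0.3,-0.12,-0.6],0],
    [1,[-0.5,-0.2,-0.6],0],
    [1,[-0.58,-0.234,-0.6],0],
    [1,[-0.58,-0.234,-0.6],0],
  ],
)

```text
t: 36.15
eef_pos: [0.5618, -0.1049, 0.2958]
tool_rot: [-0.001, -0.029, 1.0, -0.001]
contact_force: [-0.5, 0.3, 0.9]
gripper_width: 0.112
grasp_force: 19.6
```

apply_moves(
  deltas=[
    [1,[-0.15,-0.06,0],0],
    [1,[-0.35,-0.14,0],0],
    [1,[-0.52,-0.21,0],0],
    [1,[-0.575,-0.234,0],0],
    [1,[-0.575,-0.234,0],0],
    [1,[-0.575,-0.234,0],0],
  ],
)

```text
t: 36.75
eef_pos: [0.6766, -0.1439, 0.2964]
tool_rot: [-0.001, -0.029, 1.0, 0.0]
contact_force: [-0.3, -0.3, -0.8]
gripper_width: 0.11
grasp_force: 19.7
```

```bash
python3 - <<'E'
from mk import *
st();go([.6795,-.144,.19],3.5)
for c in (-.005,.0,.005,.01): print(c,end=' '); tilt(3.2,cap=c,cams=['scene'])
E
```

```text
t 36.75 tcp [ 0.6766 -0.1439  0.2964] x [-0.998 -0.058  0.002] z [-0.002  0.    -1.   ] w 0.11 gf 19.7 F [-0.3 -0.3 -0.8]
-> shift [-0.015 -0.002  0.532] turn -0.0005 rows 3 yaw now -176.69
-0.005 {'scene': [(8.49, 90), (8.09, 85), (6.71, 95)]}
0.0 {'scene': [(8.72, 85), (7.02, 80), (6.75, 90)]}
0.005 {'scene': [(8.2, 80), (6.4, 85), (5.19, 110)]}
0.01 {'scene': [(4.8, 75), (4.53, 110), (4.46, 105)]}
```

apply_moves(
  deltas=[
    [1,[-0.01,-0.002,0.2],0],
    [1,[-0.01,-0.002,0.4],0],
    [1,[-0.01,-0.002,0.55],0],
    [1,[-0.01,-0.002,0.6],0],
    [1,[-0.01,-0.002,0.6],0],
    [0.75,[-0.01,-0.002,0.6],0],
    [0.7,[-0.01,-0.002,0.6],0],
    [0.7,[-0.01,-0.002,0.5],0],
    [0.7,[-0.01,-0.002,0.25],0],
    [0.7,[-0.01,-0.002,0],0],
    [0.7,[-0.01,-0.002,0],0],
  ],
)

```text
t: 38.05
eef_pos: [0.6837, -0.1464, 0.3075]
tool_rot: [0.008, -0.029, 1.0, -0.001]
contact_force: [-0.4, -1.5, 0.0]
gripper_width: 0.296
grasp_force: 0.0
```

```bash
python3 - <<'E'
from mk import *
st(); p=cam('scene')
for r in markers(p): 
    m=r[0]; C=p['T'][:3,3]; q=C+( np.array([*m,.006])-C)*(C[2]-.13)/(C[2]-.006); print(*r,'at .13:',q.round(3))
go([.48,-.019,.09],-8)
E
```

```text
t 38.05 tcp [ 0.6837 -0.1464  0.3075] x [-0.998 -0.057 -0.016] z [ 0.016 -0.002 -1.   ] w 0.296 gf 0.0 F [-0.4 -1.5  0. ]
[ 0.7959 -0.0987] 98 [0.0339 0.0046] -162.7 at .13: [ 0.675 -0.154  0.13 ]
[0.4677 0.1142] 56 [0.0158 0.004 ] 175.6 at .13: [0.384 0.035 0.13 ]
[0.4674 0.0596] 57 [0.0155 0.0038] -177.3 at .13: [ 0.384 -0.014  0.13 ]
[ 0.4749 -0.0185] 59 [0.0156 0.0038] 172.5 at .13: [ 0.391 -0.083  0.13 ]
[0.3619 0.0595] 13 [0.0048 0.003 ] -170.3 at .13: [ 0.291 -0.014  0.13 ]
-> shift [0.985 0.693 1.055] turn 0.0314 rows 7 yaw now -176.71
```

apply_moves(
  deltas=[
    [0.7,[0.975,0.7,0],0.031],
    [0.7,[0.975,0.7,0],0.031],
    [0.7,[0.975,0.7,0],0.031],
    [0.7,[0.975,0.7,0],0.031],
    [0.7,[0.975,0.7,0],0.031],
    [0.7,[0.975,0.7,0.25],0.031],
    [0.7,[0.975,0.7,0.5],0.031],
    [0.7,[0.975,0.7,0.75],0.031],
    [0.7,[0.975,0.7,0.97],0.031],
    [0.7,[0.975,0.7,1.0],0.031],
    [0.7,[0.975,0.7,1.0],0.031],
  ],
)

```text
t: 39.2
eef_pos: [0.4765, -0.0163, 0.0967]
tool_rot: [-0.001, 0.069, 0.998, -0.0]
contact_force: [0.8, 0.4, 0.4]
gripper_width: 0.301
grasp_force: 0.0
```

```bash
python3 - <<'E'
from mk import *
st(); p=cam('wrist'); g,y=near(p,-.0115); go([*g,.009],y)
E
```

```text
t 39.2 tcp [ 0.4765 -0.0163  0.0967] x [-0.991  0.137  0.002] z [-0.002 -0.001 -1.   ] w 0.301 gf 0.0 F [0.8 0.4 0.4]
[[0.3695, -0.0038], [0.4186, -0.0113], [0.4702, -0.0191], [0.4957, -0.0228]]
yaw -8.7 grip [ 0.4852 -0.0215] len 0.0497
-> shift [-0.039 -0.021  0.445] turn 0.0023 rows 2 yaw now 172.13
```

apply_moves(
  deltas=[
    [0.7,[-0.03,-0.02,0.2],0.002],
    [0.7,[-0.03,-0.02,0.38],0.002],
    [0.7,[-0.03,-0.02,0.44],0.002],
    [0.7,[-0.03,-0.02,0.44],0.002],
    [0.8,[-0.03,-0.02,0.44],0.002],
    [0.85,[-0.03,-0.02,0.44],0.002],
    [0.86,[-0.03,-0.02,0.44],0.002],
    [0.86,[-0.03,-0.02,0.44],0.002],
  ],
)

```text
t: 40.05
eef_pos: [0.4839, -0.0206, 0.0106]
tool_rot: [0.002, 0.075, 0.997, 0.0]
contact_force: [-0.9, -0.1, 8.2]
gripper_width: 0.14
grasp_force: 5.7
```

apply_moves(
  deltas=[
    [0.86,[0,0,-0.01],0],
    [0.856,[0,0,-0.05],0],
    [0.856,[0.01,0,-0.1],0],
    [0.856,[0.02,0,-0.15],0],
    [0.856,[0.04,0,-0.2],0],
    [0.856,[0.06,0,-0.25],0],
    [0.856,[0.09,0,-0.3],0],
    [0.856,[0.12,0,-0.35],0],
    [0.856,[0.16,0,-0.4],0],
    [0.856,[0.2,0,-0.45],0],
    [0.856,[0.23,0,-0.5],0],
    [0.856,[0.23,0,-0.5],0],
  ],
)

```text
t: 41.25
eef_pos: [0.4367, -0.0137, 0.1101]
tool_rot: [0.001, 0.074, 0.997, 0.001]
contact_force: [-0.4, -0.3, 0.7]
gripper_width: 0.147
grasp_force: 1.4
```

```bash
python3 - <<'E'
from mk import *
st()
for c in (-.0,.005,.01,.015): print(c,end=' '); tilt(-8.7,cap=c,cams=['scene'])
E
```

```text
t 41.25 tcp [ 0.4367 -0.0137  0.1101] x [-0.989  0.149 -0.001] z [ 0.001  0.001 -1.   ] w 0.147 gf 1.4 F [-0.4 -0.3  0.7]
-0.0 {'scene': [(6.14, -15), (5.93, -10), (5.47, -20)]}
0.005 {'scene': [(5.65, -15), (5.47, -20), (4.85, -10)]}
0.01 {'scene': [(6.5, 20), (6.32, 25), (6.11, 0)]}
0.015 {'scene': [(9.4, 5), (8.28, 10), (7.66, 15)]}
```

apply_moves(
  deltas=[
    [0.856,[0,0,0.2],0],
    [0.856,[0,0,0.2],0],
    [0.854,[0,0,0.2],0],
    [0.854,[0,0,0.2],0],
    [0.854,[0,0,0.2],0],
  ],
)

```text
t: 41.95
eef_pos: [0.4377, -0.0139, 0.07]
tool_rot: [0.001, 0.075, 0.997, 0.0]
contact_force: [-0.1, 0.5, -0.5]
gripper_width: 0.147
grasp_force: 0.0
```

```bash
python3 - <<'E'
from mk import *
st()
for c in (.0,.005,.01,.015): print(c,end=' '); tilt(-8.7,cap=c,cams=['scene'])
E
```

```text
t 41.95 tcp [ 0.4377 -0.0139  0.07  ] x [-0.989  0.149 -0.002] z [ 0.002  0.    -1.   ] w 0.147 gf 0.0 F [-0.1  0.5 -0.5]
0.0 {'scene': [(1.99, 55), (1.77, -10), (1.1, 50)]}
0.005 {'scene': [(1.25, -10), (1.02, 50), (0.5, 105)]}
0.01 {'scene': [(1.48, 40), (1.31, 35), (1.18, 80)]}
0.015 {'scene': [(1.56, 75), (1.54, 35), (0.86, 80)]}
```

Unclear; I check where the green is now.

```bash
python3 - <<'E'
from mk import *
p=cam('scene')
for r in markers(p): print(*r)
print('wrist')
for r in markers(cam('wrist')): print(*r)
c=np.round(proj(p,[.44,-.02,.05])).astype(int);save(p,'m3',(c[0]-50,c[1]-40,c[0]+50,c[1]+40))
E
```

```text
[ 0.7952 -0.099 ] 99 [0.0344 0.0046] -162.9
[0.4672 0.1144] 55 [0.0156 0.004 ] 176.1
[0.467  0.0595] 56 [0.0153 0.0038] -177.9
[ 0.443  -0.0162] 61 [0.0156 0.0038] 172.0
[0.3619 0.0595] 13 [0.0048 0.003 ] -170.3
wrist
[ 0.3387 -0.0011] 212 [0.0024 0.0021] -15.8
[0.362  0.1238] 403 [0.0034 0.0025] -95.3
[0.3614 0.0598] 304 [0.0028 0.0024] -92.3
[ 0.3873 -0.009 ] 83 [0.0025 0.0013] -9.1
[0.4111 0.1201] 289 [0.0031 0.0025] 78.2
[0.4112 0.0604] 129 [0.0025 0.0023] -26.2
[ 0.4451 -0.0179] 876 [0.0149 0.0026] -8.2
[0.4461 0.1181] 33 [0.0026 0.0009] 49.8
[0.4477 0.115 ] 12 [0.0017 0.0006] 46.2
[0.4578 0.1176] 146 [0.0041 0.0028] -10.8
[0.4575 0.11  ] 12 [0.0014 0.0007] 46.8
[0.4647 0.1098] 18 [0.0018 0.0008] 20.4
[0.4697 0.118 ] 48 [0.0024 0.0017] -49.6
[0.4682 0.1083] 14 [0.0013 0.0006] -7.3
[0.4732 0.1126] 13 [0.0012 0.0005] -6.2
[0.4781 0.1177] 33 [0.0024 0.0013] -21.6
[0.4887 0.0585] 109 [0.0047 0.0014] 36.0
```

View pics/m3.png

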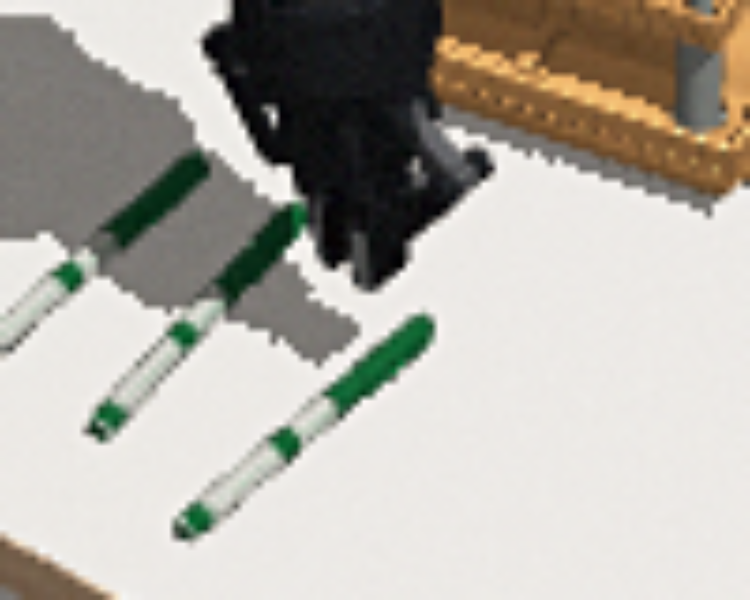

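It dropped back flat on the desk, about 30 mm nearer the robot. I re-grip it and lift straight with a lighter hold.

apply_moves(
  deltas=[
    [0.7,[-0.074,-0.014,0],0],
    [0.7,[-0.074,-0.014,0],0],
    [0.7,[-0.074,-0.014,0.15],0],
    [0.7,[-0.074,-0.014,0.25],0],
    [0.7,[-0.074,-0.014,0.3],0],
    [0.7,[-0.074,-0.014,0.3],0],
    [0.8,[-0.074,-0.014,0.3],0],
    [0.85,[-0.074,-0.014,0.3],0],
    [0.86,[-0.074,-0.014,0.3],0],
    [0.86,[-0.074,-0.014,0.3],0],
  ],
)

```text
t: 43.25
eef_pos: [0.4518, -0.0188, 0.0096]
tool_rot: [0.001, 0.075, 0.997, 0.0]
contact_force: [-0.6, -0.1, 7.0]
gripper_width: 0.145
grasp_force: 6.3
```

apply_moves(
  deltas=[
    [0.86,[0,0,-0.01],0],
    [0.855,[0,0,-0.04],0],
    [0.855,[0,0,-0.08],0],
    [0.855,[0,0,-0.12],0],
    [0.855,[0,0,-0.16],0],
    [0.855,[0,0,-0.2],0],
    [0.855,[0,0,-0.24],0],
    [0.855,[0,0,-0.24],0],
  ],
)

```text
t: 44.05
eef_pos: [0.4519, -0.0188, 0.058]
tool_rot: [0.001, 0.075, 0.997, 0.0]
contact_force: [-0.3, -0.7, 0.4]
gripper_width: 0.147
grasp_force: 0.2
```

```bash
python3 - <<'E'
from mk import *
st()
for c in (.005,.01,.015,.02,.025): print(c,end=' '); tilt(-8.7,cap=c,cams=['scene'])
E
```

```text
t 44.05 tcp [ 0.4519 -0.0188  0.058 ] x [-0.989  0.149 -0.002] z [ 0.002  0.    -1.   ] w 0.147 gf 0.2 F [-0.3 -0.7  0.4]
0.005 {'scene': [(6.11, 50), (5.95, 45), (5.65, 55)]}
0.01 {'scene': [(7.66, 40), (7.6, 35), (7.43, 45)]}
0.015 {'scene': [(10.17, 30), (9.03, 25), (8.87, 35)]}
0.02 {'scene': [(6.86, 30), (6.27, 25), (5.93, 35)]}
0.025 {'scene': [(3.19, 60), (3.15, 65), (3.01, 55)]}
```

apply_moves(
  deltas=[
    [0.855,[0,0,-0.06],0],
    [0.855,[0,0,-0.12],0],
    [0.855,[0,0,-0.18],0],
    [0.855,[0,0,-0.24],0],
    [0.855,[0,0,-0.3],0],
    [0.855,[0,0,-0.36],0],
    [0.855,[0,0,-0.42],0],
    [0.855,[0,0,-0.48],0],
    [0.855,[0,0,-0.54],0],
    [0.855,[0,0,-0.6],0],
    [0.855,[0,0,-0.6],0],
  ],
)

```text
t: 45.4
eef_pos: [0.4522, -0.0188, 0.1785]
tool_rot: [0.001, 0.075, 0.997, 0.001]
contact_force: [-0.2, -0.2, 0.2]
gripper_width: 0.145
grasp_force: 0.1
```

```bash
python3 - <<'E'
from mk import *
st()
for c in (-.005,0,.005,.01,.015): print(c,end=' '); tilt(-8.7,cap=c,cams=['scene'])
p=cam('scene'); save(p,'m3b')
E
```

```text
t 45.4 tcp [ 0.4522 -0.0188  0.1785] x [-0.989  0.149 -0.003] z [ 0.003  0.001 -1.   ] w 0.145 gf 0.1 F [-0.2 -0.2  0.2]
-0.005 {'scene': [(7.08, 90), (6.89, 95), (6.23, 85)]}
0 {'scene': [(6.61, 90), (6.36, 105), (6.21, 95)]}
0.005 {'scene': [(5.77, 110), (5.46, 115), (4.9, 105)]}
0.01 {'scene': [(4.19, 120), (3.21, 115), (1.62, 110)]}
0.015 {'scene': [(0.96, 120), (-0.0, 90), (0.0, 85)]}
```

apply_moves(
  deltas=[
    [1,[0,0,0],0],
    [1,[0,0,0],0],
    [1,[0,0,-0.15],0],
    [1,[0,0,-0.35],0],
    [1,[0,0,-0.55],0],
    [1,[-0.1,-0.05,-0.6],0],
    [1,[-0.3,-0.14,-0.6],0],
    [1,[-0.5,-0.23,-0.6],0],
    [1,[-0.635,-0.279,-0.6],0],
    [1,[-0.635,-0.279,-0.6],0],
  ],
)

```text
t: 46.7
eef_pos: [0.5706, -0.0951, 0.2962]
tool_rot: [0.0, 0.076, 0.997, -0.001]
contact_force: [-0.3, 0.3, -0.7]
gripper_width: 0.113
grasp_force: 19.5
```

apply_moves(
  deltas=[
    [1,[-0.15,-0.06,0],-0.01],
    [1,[-0.35,-0.15,0],-0.02],
    [1,[-0.53,-0.23,0],-0.03],
    [1,[-0.635,-0.279,0],-0.042],
    [1,[-0.635,-0.279,0],-0.042],
    [1,[-0.635,-0.279,0],-0.042],
  ],
)

```text
t: 47.3
eef_pos: [0.6849, -0.1667, 0.2962]
tool_rot: [-0.001, -0.057, 0.998, 0.0]
contact_force: [-0.2, 0.4, -0.2]
gripper_width: 0.115
grasp_force: 19.7
```

```bash
python3 - <<'E'
from mk import *
st();go([.687,-.167,.185],6.9)
for c in (-.005,.0,.005,.01): print(c,end=' '); tilt(6.9,cap=c,cams=['scene'])
E
```

```text
t 47.3 tcp [ 0.6849 -0.1667  0.2962] x [-0.994 -0.113  0.002] z [-0.002  0.001 -1.   ] w 0.115 gf 19.7 F [-0.2  0.4 -0.2]
-> shift [-0.011 -0.003  0.556] turn -0.0012 rows 3 yaw now -173.52
-0.005 {'scene': [(7.33, 105), (4.99, 100), (4.93, 120)]}
0.0 {'scene': [(5.37, 100), (4.95, 120), (4.77, 105)]}
0.005 {'scene': [(5.4, 100), (4.11, 120), (3.46, 95)]}
0.01 {'scene': [(3.38, 95), (3.2, 115), (2.8, 80)]}
```

```bash
python3 - <<'E'
from mk import *
for c in (-.015,-.01,-.005,0,.005): print(c,end=' '); tilt(6.9,cap=c,cams=['scene','wrist'])
E
```

```text
-0.015 {'scene': [(7.2, 110), (5.88, 115), (5.2, 120)], 'wrist': [(1.24, 105), (0.49, 115), (0.27, 120)]}
-0.01 {'scene': [(7.0, 110), (6.89, 105), (5.18, 115)], 'wrist': [(1.66, 120), (0.75, 105), (0.39, 115)]}
-0.005 {'scene': [(6.48, 105), (5.31, 120), (4.22, 100)], 'wrist': [(1.86, 110), (1.75, 115), (0.51, 120)]}
0 {'scene': [(6.11, 100), (5.51, 105), (4.83, 120)], 'wrist': [(1.55, 120), (0.22, 105), (0.19, 115)]}
0.005 {'scene': [(5.81, 100), (4.28, 120), (3.36, 105)], 'wrist': [(1.89, 120), (0.84, 110), (0.63, 105)]}
```

The tip seems swung about 15° toward +x, so I shift the tool back 37 mm before lowering.

apply_moves(
  deltas=[
    [1,[0.1,0,0],0],
    [1,[0.187,0,0],0],
    [1,[0.187,0,0],0],
    [1,[0.187,0,0],0],
  ],
)

```text
t: 48.4
eef_pos: [0.6489, -0.1712, 0.2972]
tool_rot: [0.0, -0.057, 0.998, 0.0]
contact_force: [0.0, 0.4, -0.2]
gripper_width: 0.112
grasp_force: 19.6
```

```bash
python3 - <<'E'
from mk import *
st()
for c in (-.01,-.005,0,.005): print(c,end=' '); tilt(6.9,cap=c,cams=['scene'])
p=cam('scene'); c=np.round(proj(p,[.66,-.155,.17])).astype(int);save(p,'m3c',(c[0]-55,c[1]-55,c[0]+55,c[1]+55))
E
```

```text
t 48.4 tcp [ 0.6489 -0.1712  0.2972] x [-0.993 -0.114 -0.001] z [ 0.001  0.    -1.   ] w 0.112 gf 19.6 F [ 0.   0.4 -0.2]
-0.01 {'scene': [(6.81, 110), (5.16, 105), (5.12, 115)]}
-0.005 {'scene': [(7.31, 105), (4.99, 100), (4.9, 110)]}
0 {'scene': [(6.73, 100), (5.16, 105), (4.31, 120)]}
0.005 {'scene': [(6.59, 100), (4.25, 120), (4.15, 95)]}
```

View pics/m3c.png

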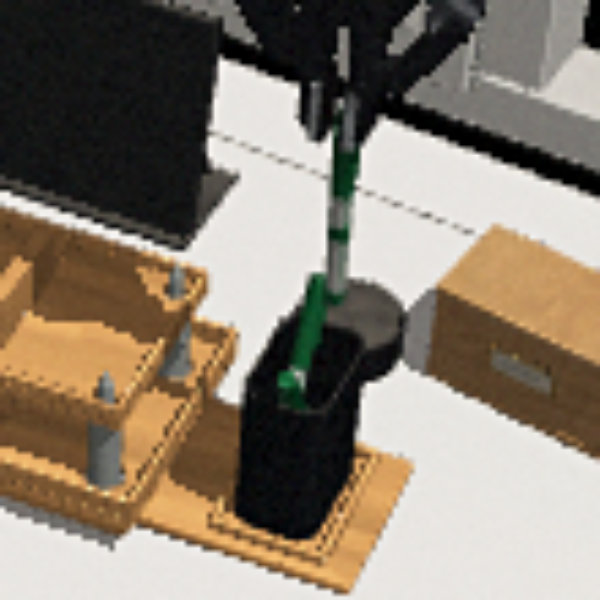

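The held marker's tip is at (335,300), over the cup's middle, and the two earlier markers stand in the cup (caps at (318,285) and (290,385)). Lowering and releasing.

apply_moves(
  deltas=[
    [1,[0,0,0.2],0],
    [1,[0,0,0.4],0],
    [1,[0,0,0.5],0],
    [1,[0,0,0.56],0],
    [1,[0,0,0.56],0],
    [0.75,[0,0,0.56],0],
    [0.7,[0,0,0.56],0],
    [0.7,[0,0,0.45],0],
    [0.7,[0,0,0.25],0],
    [0.7,[0,0,0],0],
    [0.7,[0,0,0],0],
  ],
)

```text
t: 49.75
eef_pos: [0.6522, -0.1734, 0.3063]
tool_rot: [0.007, -0.057, 0.998, -0.002]
contact_force: [0.9, -0.4, 0.7]
gripper_width: 0.298
grasp_force: 0.0
```

```bash
cat >> mk.py <<'E'
def cupview():
    p=cam('scene'); h=cv2.cvtColor(p['color'],cv2.COLOR_RGB2HSV); c=np.round(proj(p,[.671,-.157,.13])).astype(int)
    g=((h[:,:,0]>50)&(h[:,:,0]<92)&(h[:,:,1]>90)&(h[:,:,2]>20)); o=g[c[1]-16:c[1]+16,c[0]-16:c[0]+16]
    w=(h[:,:,1]<60)&(h[:,:,2]>90); w=w[c[1]-16:c[1]+16,c[0]-16:c[0]+16]
    d=(h[:,:,2]<55)[c[1]-16:c[1]+16,c[0]-16:c[0]+16]
    for a,b,e in zip(o,w,d): print(''.join('G' if x else '.' if y else '#' if z else '-' for x,y,z in zip(a,b,e)))
E
python3 - <<'E'
from mk import *
st(); cupview(); p=cam('scene')
for r in markers(p): print(*r)
go([.478,.0605,.09],1.0)
E
```

```text
t 49.75 tcp [ 0.6522 -0.1734  0.3063] x [-0.993 -0.114 -0.014] z [ 0.015 -0.003 -1.   ] w 0.298 gf 0.0 F [ 0.9 -0.4  0.7]
................................
................................
................................
.................GG-............
................-GGG..---.......
................GGGGG--------...
................GGGGG---.------.
................GGGG------------
................GGGG------.-----
..............#GGGGG------.-----
..............#GGGGG------------
.............##GGGG-..----------
-..........-##GGGGG#------------
----.......###GGGGG######-.-.--.
----......####GGGGG#######-.....
----......####GGGGG########...--
----.....####GGGGG#########--###
----....-####GGGG###############
---.....#####GGGG###############
---....######GGGGGG#############
--.....######.GGGGG#############
-.....#####GGG.-GGGG###########.
-....######GGG--GGGG#########...
.....######GGGG.GGGG######-.....
.....######GGGGGGGGG######......
.....######GGGGG#GGGG-####......
-....######GGGGG#GGG######......
-----########GGG#GG-######......
----#############-#######-......
----#####################-......
----###########G##########......
----#####################.......
[ 0.7882 -0.1041] 125 [0.0352 0.0068] -156.9
[0.4786 0.0904] 56 [0.016  0.0039] 176.8
[0.4674 0.0596] 57 [0.0155 0.0038] -177.3
[0.3619 0.0595] 13 [0.0048 0.003 ] -170.3
-> shift [0.725 1.254 1.044] turn 0.0154 rows 8 yaw now -173.45
```

Three markers are now in the cup. One of the two remaining was knocked to about y = 0.090, so I take the y = 0.060 one first, with a narrower opening.

apply_moves(
  deltas=[
    [0.78,[0.375,0.633,0],0.008],
    [0.78,[0.375,0.633,0],0.008],
    [0.78,[0.375,0.633,0],0.008],
    [0.78,[0.375,0.633,0],0.008],
  ],
)

```text
t: 50.25
eef_pos: [0.5561, -0.0478, 0.2955]
tool_rot: [-0.002, -0.036, 0.999, 0.002]
contact_force: [0.5, 0.5, -1.6]
gripper_width: 0.219
grasp_force: 0.0
```

apply_moves(
  deltas=[
    [0.78,[0.375,0.633,0],0.008],
    [0.78,[0.375,0.633,0],0.008],
    [0.78,[0.375,0.633,0],0.008],
    [0.78,[0.375,0.633,0.25],0.008],
    [0.78,[0.375,0.633,0.5],0.008],
    [0.78,[0.375,0.633,0.75],0.008],
    [0.78,[0.375,0.633,0.97],0.008],
    [0.78,[0.375,0.633,1.0],0.008],
    [0.78,[0.375,0.633,1.0],0.008],
  ],
)

```text
t: 51.15
eef_pos: [0.476, 0.0667, 0.0963]
tool_rot: [-0.001, -0.007, 1.0, -0.001]
contact_force: [0.5, -0.5, 0.3]
gripper_width: 0.221
grasp_force: 0.0
```

```bash
python3 - <<'E'
from mk import *
st(); p=cam('wrist')
for r in markers(p): print(*r)
go([.474,.060,.009],.8)
E
```

```text
t 51.15 tcp [0.476  0.0667 0.0963] x [-1.    -0.013  0.003] z [-0.003 -0.001 -1.   ] w 0.221 gf 0.0 F [ 0.5 -0.5  0.3]
[0.3606 0.0589] 161 [0.0024 0.0022] -38.0
[0.3733 0.0988] 210 [0.0026 0.0023] 106.3
[0.41   0.0584] 75 [0.0024 0.0014] -3.9
[0.4225 0.0942] 94 [0.0025 0.0018] -5.9
[0.4644 0.0587] 502 [0.015  0.0021] 0.6
[0.4777 0.0893] 827 [0.0149 0.0027] -4.6
-> shift [ 0.017 -0.035  0.444] turn -0.0001 rows 2 yaw now -179.24
```

apply_moves(
  deltas=[
    [0.78,[0.008,-0.043,0.1],0],
    [0.78,[0.008,-0.043,0.25],0],
    [0.78,[0.008,-0.043,0.38],0],
    [0.78,[0.008,-0.043,0.435],0],
    [0.78,[0.008,-0.043,0.435],0],
    [0.85,[0.008,-0.043,0.435],0],
    [0.86,[0.008,-0.043,0.435],0],
    [0.86,[0.008,-0.043,0.435],0],
  ],
)

```text
t: 52.0
eef_pos: [0.4765, 0.0591, 0.0113]
tool_rot: [0.001, -0.007, 1.0, 0.0]
contact_force: [1.0, 0.5, 5.1]
gripper_width: 0.14
grasp_force: 4.7
```

apply_moves(
  deltas=[
    [0.86,[0,0,-0.01],0],
    [0.855,[0,0,-0.04],0],
    [0.855,[0,0,-0.08],0],
    [0.855,[0,0,-0.12],0],
    [0.855,[0,0,-0.16],0],
    [0.855,[0,0,-0.2],0],
    [0.855,[0,0,-0.24],0],
    [0.855,[0,0,-0.24],0],
  ],
)

```text
t: 52.8
eef_pos: [0.4758, 0.059, 0.059]
tool_rot: [0.001, -0.007, 1.0, 0.0]
contact_force: [0.6, -0.6, 0.3]
gripper_width: 0.148
grasp_force: 0.1
```

```bash
python3 - <<'E'
from mk import *
st()
for c in (.005,.01,.015,.02): print(c,end=' '); tilt(.8,cap=c,cams=['scene'])
for r in markers(cam('scene')): print(*r)
E
```

```text
t 52.8 tcp [0.4758 0.059  0.059 ] x [-1.    -0.014 -0.002] z [ 0.002  0.001 -1.   ] w 0.148 gf 0.1 F [ 0.6 -0.6  0.3]
0.005 {'scene': [(6.92, 50), (6.91, 15), (6.84, 20)]}
0.01 {'scene': [(9.27, 25), (9.23, 30), (8.35, 35)]}
0.015 {'scene': [(10.63, 30), (9.97, 25), (9.23, 35)]}
0.02 {'scene': [(6.32, 70), (6.26, 30), (6.21, 75)]}
[ 0.7892 -0.1036] 124 [0.0349 0.0069] -157.0
[0.4784 0.0859] 87 [0.0143 0.0071] 176.1
```

apply_moves(
  deltas=[
    [0.855,[0,0,-0.06],0],
    [0.855,[0,0,-0.12],0],
    [0.855,[0,0,-0.18],0],
    [0.855,[0,0,-0.24],0],
    [0.855,[0,0,-0.3],0],
    [0.855,[0,0,-0.36],0],
    [0.855,[0,0,-0.42],0],
    [0.855,[0,0,-0.48],0],
    [0.855,[0,0,-0.54],0],
    [0.855,[0,0,-0.6],0],
    [0.855,[0,0,-0.6],0],
  ],
)

```text
t: 54.15
eef_pos: [0.4762, 0.059, 0.1796]
tool_rot: [0.001, -0.007, 1.0, 0.001]
contact_force: [-0.4, 0.9, -1.1]
gripper_width: 0.14
grasp_force: 0.0
```

apply_moves(
  deltas=[
    [1,[0,0,0],0],
    [1,[0,0,0],0],
    [1,[0,0,-0.15],0],
    [1,[0,0,-0.35],0],
    [1,[0,0,-0.55],0],
    [1,[0,0,-0.62],0],
    [1,[0,0,-0.62],0],
  ],
)

```text
t: 54.85
eef_pos: [0.4762, 0.059, 0.3036]
tool_rot: [0.002, -0.007, 1.0, 0.001]
contact_force: [-0.6, -0.3, -0.2]
gripper_width: 0.001
grasp_force: 0.0
```

```bash
python3 - <<'E'
from mk import *
st()
for c in (-.005,0,.005,.01,.015): print(c,end=' '); tilt(.8,cap=c,cams=['scene'])
go([.665,-.153,.30],.8)
E
```

```text
t 54.85 tcp [0.4762 0.059  0.3036] x [-1.    -0.014 -0.003] z [ 0.003  0.002 -1.   ] w 0.001 gf 0.0 F [-0.6 -0.3 -0.2]
-0.005 {'scene': [(0.16, 120), (0.0, 115), (0.0, 110)]}
0 {'scene': [(0.64, 110), (0.53, 115), (0.16, 105)]}
0.005 {'scene': [(1.01, 85), (0.97, 80), (0.88, 90)]}
0.01 {'scene': [(-0.0, 105), (0.0, 100), (-0.0, 95)]}
0.015 {'scene': [(-0.0, 120), (-0.0, 100), (-0.0, 95)]}
-> shift [-0.939 -1.071  0.   ] turn 0.0 rows 6 yaw now -179.2
```

Lost that one near the top of the lift, so I locate both remaining markers.

```bash
python3 - <<'E'
from mk import *
for n in('scene','wrist'):
    print(n)
    for r in markers(cam(n)): print(*r)
E
```

```text
scene
[ 0.7886 -0.1039] 126 [0.0349 0.0068] -156.8
[0.4786 0.0904] 56 [0.016  0.0039] 176.8
[0.479  0.0579] 56 [0.0152 0.004 ] -179.4
wrist
[0.3739 0.0984] 26 [0.002  0.0015] 48.4
[0.4224 0.0941] 15 [0.0016 0.0011] -6.9
[0.4649 0.0562] 30 [0.0038 0.0016] -3.9
[0.4625 0.0916] 21 [0.0025 0.0014] 19.9
[0.4715 0.0901] 17 [0.0024 0.0014] -1.0
[0.4881 0.0881] 44 [0.0073 0.0019] -1.2
[0.4912 0.057 ] 46 [0.0067 0.0015] 5.4
[ 0.7346 -0.2591] 38 [0.0046 0.0023] -29.0
[ 0.7515 -0.2752] 50 [0.0039 0.0026] -34.5
```

apply_moves(
  deltas=[
    [0.78,[-0.049,-0.008,0.25],0.002],
    [0.78,[-0.049,-0.008,0.5],0.002],
    [0.78,[-0.049,-0.008,0.75],0.002],
    [0.78,[-0.049,-0.008,0.98],0.002],
    [0.78,[-0.049,-0.008,1.0],0.002],
    [0.78,[-0.049,-0.008,1.0],0.002],
  ],
)

```text
t: 55.8
eef_pos: [0.4843, 0.0569, 0.1015]
tool_rot: [-0.001, -0.0, 1.0, -0.001]
contact_force: [0.2, -0.2, 0.9]
gripper_width: 0.218
grasp_force: 0.0
```

```bash
python3 - <<'E'
from mk import *
st(); p=cam('wrist')
for r in markers(p): print(*r)
E
```

```text
t 55.8 tcp [0.4843 0.0569 0.1015] x [-1.    -0.001  0.003] z [-0.003 -0.001 -1.   ] w 0.218 gf 0.0 F [ 0.2 -0.2  0.9]
[0.3737 0.0565] 166 [0.0023 0.0022] -13.5
[0.3731 0.0991] 233 [0.0028 0.0024] 97.3
[0.422  0.0946] 107 [0.0024 0.0019] 13.4
[0.4226 0.0564] 71 [0.0024 0.0016] -6.4
[0.4792 0.0568] 435 [0.0154 0.002 ] 0.5
[0.4736 0.0893] 555 [0.0134 0.0026] -8.4
```

apply_moves(
  deltas=[
    [0.78,[-0.013,-0.003,0.2],0],
    [0.78,[-0.013,-0.003,0.38],0],
    [0.78,[-0.013,-0.003,0.455],0],
    [0.78,[-0.013,-0.003,0.46],0],
    [0.85,[-0.013,-0.003,0.46],0],
    [0.86,[-0.013,-0.003,0.46],0],
    [0.86,[-0.013,-0.003,0.46],0],
  ],
)

```text
t: 56.55
eef_pos: [0.4894, 0.0572, 0.0118]
tool_rot: [0.002, -0.001, 1.0, 0.001]
contact_force: [0.3, 0.5, 5.1]
gripper_width: 0.145
grasp_force: 4.0
```

apply_moves(
  deltas=[
    [0.86,[0,0,-0.01],0],
    [0.855,[0,0,-0.04],0],
    [0.855,[0,0,-0.08],0],
    [0.855,[0,0,-0.12],0],
    [0.855,[0,0,-0.16],0],
    [0.855,[0,0,-0.2],0],
    [0.855,[0,0,-0.25],0],
    [0.855,[0,0,-0.3],0],
    [0.855,[0,0,-0.35],0],
    [0.855,[0,0,-0.35],0],
  ],
)

```text
t: 57.55
eef_pos: [0.4885, 0.0569, 0.0814]
tool_rot: [0.001, -0.001, 1.0, 0.0]
contact_force: [-0.0, 0.3, -0.4]
gripper_width: 0.142
grasp_force: 0.0
```

```bash
python3 - <<'E'
from mk import *
st()
for c in (0,.005,.01,.015,.02): print(c,end=' '); tilt(.5,cap=c,cams=['scene'])
E
```

```text
t 57.55 tcp [0.4885 0.0569 0.0814] x [-1.    -0.001 -0.002] z [ 0.002  0.001 -1.   ] w 0.142 gf 0.0 F [-0.   0.3 -0.4]
0 {'scene': [(5.71, 40), (5.36, 45), (5.27, 35)]}
0.005 {'scene': [(3.79, 45), (3.4, 40), (2.96, 50)]}
0.01 {'scene': [(1.81, 45), (1.46, 60), (1.45, 65)]}
0.015 {'scene': [(0.0, 120), (-0.0, 115), (0.0, -5)]}
0.02 {'scene': [(0.05, 0), (0.0, 120), (-0.0, 115)]}
```

```bash
python3 - <<'E'
from mk import *
for c in (-.02,-.01): print(c,end=' '); tilt(.5,cap=c,cams=['scene'])
for n in('scene','wrist'):
    print(n)
    for r in markers(cam(n)): print(*r)
E
```

```text
-0.02 {'scene': [(6.3, 20), (6.28, 25), (4.95, 15)]}
-0.01 {'scene': [(6.78, 30), (5.99, 35), (5.83, 25)]}
scene
[ 0.788  -0.1038] 129 [0.035 0.007] -157.3
[0.4785 0.0905] 55 [0.0162 0.0038] 177.0
[0.483  0.0557] 53 [0.0156 0.0036] 179.8
wrist
[0.3731 0.0993] 326 [0.0029 0.0025] 98.3
[0.3765 0.056 ] 237 [0.0025 0.0023] -34.0
[0.4221 0.0945] 131 [0.0026 0.0019] 0.7
[0.4256 0.0551] 79 [0.0025 0.0015] 7.7
[0.4699 0.0902] 627 [0.01   0.0027] -4.0
[0.4827 0.0552] 680 [0.0151 0.0023] 0.8
```

apply_moves(
  deltas=[
    [0.78,[-0.006,-0.009,0],0],
    [0.78,[-0.006,-0.009,0.15],0],
    [0.78,[-0.006,-0.009,0.3],0],
    [0.78,[-0.006,-0.009,0.375],0],
    [0.78,[-0.006,-0.009,0.38],0],
    [0.85,[-0.006,-0.009,0.38],0],
    [0.86,[-0.006,-0.009,0.38],0],
    [0.86,[-0.006,-0.009,0.38],0],
  ],
)

```text
t: 58.8
eef_pos: [0.4895, 0.0551, 0.0048]
tool_rot: [0.001, -0.001, 1.0, 0.0]
contact_force: [0.7, -1.0, 0.6]
gripper_width: 0.142
grasp_force: 7.9
```

apply_moves(
  deltas=[
    [0.86,[0,0,-0.01],0],
    [0.855,[0,0,-0.04],0],
    [0.855,[0,0,-0.08],0],
    [0.855,[0,0,-0.12],0],
    [0.855,[0,0,-0.16],0],
    [0.855,[0,0,-0.2],0],
    [0.855,[0,0,-0.24],0],
    [0.855,[0,0,-0.24],0],
  ],
)

```text
t: 59.6
eef_pos: [0.4895, 0.0551, 0.0531]
tool_rot: [0.001, -0.001, 1.0, 0.0]
contact_force: [-0.3, 1.4, -0.0]
gripper_width: 0.146
grasp_force: 0.4
```

```bash
python3 - <<'E'
from mk import *
st()
for c in (0,.005,.01,.015,.02): print(c,end=' '); tilt(.0,cap=c,cams=['scene'])
E
```

```text
t 59.6 tcp [0.4895 0.0551 0.0531] x [-1.    -0.001 -0.002] z [ 0.002  0.001 -1.   ] w 0.146 gf 0.4 F [-0.3  1.4 -0. ]
0 {'scene': [(5.44, 5), (5.02, -15), (4.71, 0)]}
0.005 {'scene': [(6.06, 5), (5.86, 10), (5.26, -15)]}
0.01 {'scene': [(6.77, 10), (6.35, 5), (6.21, 15)]}
0.015 {'scene': [(8.46, 20), (7.86, 25), (7.78, 15)]}
0.02 {'scene': [(11.18, 25), (10.55, 30), (10.06, 20)]}
```

apply_moves(
  deltas=[
    [0.855,[0,0,-0.05],0],
    [0.855,[0,0,-0.1],0],
    [0.855,[0,0,-0.15],0],
    [0.855,[0,0,-0.2],0],
    [0.855,[0,0,-0.25],0],
    [0.856,[0,0,-0.3],0],
    [0.856,[0,0,-0.3],0],
  ],
)

```text
t: 60.55
eef_pos: [0.4897, 0.0552, 0.1134]
tool_rot: [0.001, -0.001, 1.0, 0.0]
contact_force: [0.2, -0.2, 0.4]
gripper_width: 0.146
grasp_force: 1.8
```

```bash
python3 - <<'E'
from mk import *
st()
for c in (0,.005,.01,.015,.02): print(c,end=' '); tilt(.0,cap=c,cams=['scene'])
E
```

```text
t 60.55 tcp [0.4897 0.0552 0.1134] x [-1.    -0.002 -0.003] z [ 0.003  0.001 -1.   ] w 0.146 gf 1.8 F [ 0.2 -0.2  0.4]
0 {'scene': [(5.02, 80), (4.56, 75), (4.42, 85)]}
0.005 {'scene': [(6.67, 75), (6.64, 80), (5.63, 70)]}
0.01 {'scene': [(8.36, 70), (7.99, 75), (7.82, 65)]}
0.015 {'scene': [(10.1, 65), (9.72, 60), (8.17, 70)]}
0.02 {'scene': [(8.14, 60), (6.95, 55), (6.65, 65)]}
```

apply_moves(
  deltas=[
    [0.855,[0,0,-0.02],0],
    [0.855,[0,0,-0.05],0],
    [0.855,[0,0,-0.08],0],
    [1,[0,0,-0.08],0],
    [1,[0,0,-0.08],0],
    [1,[0,0,-0.25],0],
    [1,[0,0,-0.5],0],
    [1,[0,0,-0.75],0],
    [1,[0,0,-0.93],0],
    [1,[0,0,-0.93],0],
  ],
)

```text
t: 61.8
eef_pos: [0.4915, 0.0553, 0.3029]
tool_rot: [0.004, -0.001, 1.0, 0.002]
contact_force: [0.1, 0.8, 0.4]
gripper_width: 0.139
grasp_force: 22.7
```

```bash
python3 - <<'E'
from mk import *
st()
for c in (0,.005,.01,.015,.02): print(c,end=' '); tilt(.0,cap=c,cams=['scene'])
E
```

```text
t 61.8 tcp [0.4915 0.0553 0.3029] x [-1.    -0.001 -0.009] z [ 0.009  0.004 -1.   ] w 0.139 gf 22.7 F [0.1 0.8 0.4]
0 {'scene': [(5.98, 90), (5.58, 85), (5.06, 95)]}
0.005 {'scene': [(7.34, 85), (7.11, 90), (6.65, 80)]}
0.01 {'scene': [(9.22, 75), (9.0, 80), (7.73, 85)]}
0.015 {'scene': [(9.35, 70), (9.3, 75), (7.38, 80)]}
0.02 {'scene': [(7.21, 70), (5.11, 65), (4.91, 75)]}
```

apply_moves(
  deltas=[
    [1,[-0.1,-0.1,0],0],
    [1,[-0.22,-0.23,0],0],
    [1,[-0.35,-0.37,0],0],
    [1,[-0.47,-0.5,0],0],
    [1,[-0.521,-0.552,0],0],
    [1,[-0.521,-0.552,0],0],
  ],
)

```text
t: 62.65
eef_pos: [0.5932, -0.0573, 0.2962]
tool_rot: [-0.001, 0.001, 1.0, -0.001]
contact_force: [-0.8, -0.3, -0.1]
gripper_width: 0.136
grasp_force: 22.7
```

apply_moves(
  deltas=[
    [1,[-0.1,-0.1,0],-0.005],
    [1,[-0.22,-0.23,0],-0.01],
    [1,[-0.35,-0.37,0],-0.015],
    [1,[-0.47,-0.5,0],-0.019],
    [1,[-0.521,-0.552,0],-0.019],
    [1,[-0.521,-0.552,0],-0.019],
    [1,[-0.521,-0.552,0],-0.019],
  ],
)

```text
t: 63.35
eef_pos: [0.6967, -0.1639, 0.297]
tool_rot: [-0.001, -0.061, 0.998, 0.001]
contact_force: [-0.1, 0.7, -0.3]
gripper_width: 0.135
grasp_force: 22.7
```

```bash
python3 - <<'E'
from mk import *
st();go([.70,-.1655,.175],6.9)
for c in (.005,.01,.015,.02): print(c,end=' '); tilt(6.9,cap=c,cams=['scene'])
E
```

```text
t 63.35 tcp [ 0.6967 -0.1639  0.297 ] x [-0.993 -0.121  0.002] z [-0.002  0.001 -1.   ] w 0.135 gf 22.7 F [-0.1  0.7 -0.3]
-> shift [-0.016 -0.011  0.61 ] turn 0.0002 rows 3 yaw now -173.03
0.005 {'scene': [(8.72, 85), (8.08, 90), (8.01, 80)]}
0.01 {'scene': [(10.48, 80), (9.64, 75), (8.66, 85)]}
0.015 {'scene': [(10.42, 75), (10.18, 70), (8.69, 65)]}
0.02 {'scene': [(9.27, 65), (9.27, 60), (8.33, 70)]}
```

apply_moves(
  deltas=[
    [1,[-0.005,-0.01,0.2],0],
    [1,[-0.005,-0.01,0.4],0],
    [1,[-0.005,-0.01,0.55],0],
    [1,[-0.005,-0.01,0.6],0],
    [1,[-0.005,-0.01,0.6],0],
    [0.75,[-0.005,-0.01,0.6],0],
    [0.7,[-0.005,-0.01,0.6],0],
    [0.7,[-0.005,-0.01,0.45],0],
    [0.7,[-0.005,-0.01,0.25],0],
    [0.7,[-0.005,-0.01,0],0],
    [0.7,[-0.005,-0.01,0],0],
  ],
)

```text
t: 64.65
eef_pos: [0.7012, -0.169, 0.306]
tool_rot: [0.006, -0.06, 0.998, -0.002]
contact_force: [-0.3, -0.7, 0.6]
gripper_width: 0.301
grasp_force: 0.0
```

```bash
python3 - <<'E'
from mk import *
st(); cupview(); p=cam('scene')
for r in markers(p): print(*r)
go([.487,.088,.29],-5.3)
E
```

```text
t 64.65 tcp [ 0.7012 -0.169   0.306 ] x [-0.993 -0.12  -0.011] z [ 0.012 -0.002 -1.   ] w 0.301 gf 0.0 F [-0.3 -0.7  0.6]
.........................GGGGG..
.........................GGGG...
........................-GGG....
................--......GGGG....
...............-GGG-..--..GG....
...............GGGG#----...--...
...............GGGGG----...----.
...............GGGGG---....-----
..............-GGGGG#--....-----
..............GGGGGGG--....-----
..............GGGGGGG-....------
............-#GGGGGG--GGG.------
-..........-##GGGGGG--GGGG------
----......-##GGGGGGGGGGGG-.----.
----......###GGGGGGGG-.GG-...-..
----......###GGGGGGG#....#-..-.-
----.....####GGGGGGGG...-#-.-###
----....-###GGGGGGGG-...########
---.....####GGGGGGGG....########
---....#####GGGGGGG#....########
--....-#####-GGGGGG-...#########
-....-######..#GGGG-...########.
-....#######..-GGG#...-######...
....-######-..GGGGG...-###......
....#######...#GGGG..-###-......
....#######...#GGGG..####-......
-...#######...#GGGG--#####......
----#######-G-#GGGGG#####.......
----#########G#GGGG######.......
----############G########.......
----#####################.......
----#####################.......
[ 0.7943 -0.1023] 136 [0.0325 0.0062] -153.4
[0.4786 0.0904] 56 [0.016  0.0039] 176.8
-> shift [0.898 1.396 0.044] turn 0.0339 rows 7 yaw now -173.08
```

```bash
cat >> mk.py <<'E'
def asc(n,z=.13,w=24,h=24,s=1):
    p=cam(n); hs=cv2.cvtColor(p['color'],cv2.COLOR_RGB2HSV); c=np.round(proj(p,[.671,-.157,z])).astype(int); print(n,'origin',c-[w,h],'step',s)
    for v in range(c[1]-h,c[1]+h,s):
        print(''.join('G' if 50<a<92 and b>90 and d>20 else '.' if b<60 and d>90 else '#' if d<55 else '-' for a,b,d in (map(int,hs[min(max(v,0),479),min(max(u,0),639)]) for u in range(c[0]-w,c[0]+w,s))))
    return p
E
python3 - <<'E'
from mk import *
asc('scene',.16,18,30); asc('wrist',.13,80,90,3); asc('top',.13,22,26)
E
```

```text
scene origin [338 187] step 1
....................................
....................................
....................................
....................................
....................................
.-..................................
-----...............................
---#................................
---...........................GGG...
--...........................-GGG...
--...........................GGGGG..
#............................GGGGG..
............................-GGGG...
............................GGGGG...
............................GGGGG...
............................GGGG....
...........................-GGGG....
...........................GGGGG....
...........................GGGGG....
..........................-GGGG.....
..........................-GGGG.....
..........................GGGGG.....
..........................GGGG......
.........................-GGG.......
.................--......GGGG.......
................-GGG-..--..GG.......
................GGGG#----...--......
................GGGGG----...----....
................GGGGG.--....-----.
[... 6147 characters left out ...]
.........................
-----.--....................................
------.--...................................
-----.......................................
----.-.-....................................
-----.-.....................................
-----...-...................................
----.-..-..................................-
------......................................
----........................................
---.........................................
--.---......................................
--.-........................................
--...--....................................-
-..-........................................
--.......................................---
```

```bash
cat >> mk.py <<'E'
def tri(pa,a,pb,b):
    def l(p,u): d=p['T'][:3,:3]@np.linalg.inv(p['K'])@[*u,1]; return p['T'][:3,3],d/np.linalg.norm(d)
    c1,d1=l(pa,a);c2,d2=l(pb,b); s=np.linalg.lstsq(np.c_[d1,-d2],c2-c1,rcond=None)[0]; x,y=c1+d1*s[0],c2+d2*s[1]; return ((x+y)/2).round(4),round(np.linalg.norm(x-y)*1000,1)
E
python3 - <<'E'
from mk import *
p=cam('scene');q=asc('wrist',.13,66,180,4) 
print('ring',tri(p,(362.5,220.5),q,(317,219)))
for s in ((351.5,235.5),(357.5,235.5)): print('plug',s,tri(p,s,q,(315,141)))
E
```

```text
wrist origin [264  10] step 4
.................................
.................................
.................................
.................................
.................................
.................................
.................................
.................................
.................................
.................................
.................................
.................................
.................................
.................................
.................................
.................................
.................................
.................................
.................................
.................................
.................................
.................................
.................................
.................................
.................................
.................................
.................................
.................................
................................-
..................-.......--.-.--
....-----------------------------
....------------
[... 1497 characters left out ...]
----##----###...
---###--.....---...--##----###-..
--####--.............###---####..
--####--.............###----###..
--####--.............###----###-.
--####--.............###..--####.
#-###--..............###--#######
#-###--..............###-########
#####--..............############
#####-...............############
#####-...............-###########
#####-...............-###########
#####-................###########
####-.................###########
####..................###########
ring (array([ 0.6992, -0.1662,  0.1266]), np.float64(3.8))
plug (351.5, 235.5) (array([ 0.6311, -0.1712,  0.1219]), np.float64(6.8))
plug (357.5, 235.5) (array([ 0.6348, -0.1793,  0.1241]), np.float64(10.8))
```

```bash
python3 - <<'E'
from mk import *
p=cam('scene');q=cam('wrist')
print('cap M4',tri(p,(367,203),q,(318,280)))
im=p['color']
for v in range(226,240): print(v,[tuple(int(x) for x in im[v,u]) for u in range(349,356)])
print(q['color'][132:150:3,306:324:3].tolist())
E
```

```text
cap M4 (array([ 0.7413, -0.1588,  0.1626]), np.float64(0.4))
226 [(9, 12, 18), (6, 8, 8), (12, 32, 19), (11, 44, 24), (16, 48, 26), (20, 40, 29), (5, 43, 20)]
227 [(9, 12, 11), (0, 2, 2), (8, 48, 22), (15, 54, 30), (14, 50, 25), (18, 43, 26), (16, 46, 27)]
228 [(5, 11, 8), (8, 7, 10), (74, 105, 83), (8, 41, 16), (0, 37, 14), (8, 33, 17), (10, 43, 23)]
229 [(3, 4, 6), (22, 17, 20), (152, 148, 142), (207, 200, 195), (46, 47, 42), (22, 32, 28), (7, 47, 20)]
230 [(2, 2, 7), (49, 49, 47), (164, 160, 156), (192, 190, 182), (68, 82, 73), (47, 128, 78), (23, 98, 51)]
231 [(0, 3, 5), (61, 65, 63), (172, 166, 163), (172, 181, 167), (41, 64, 49), (24, 106, 59), (16, 95, 48)]
232 [(5, 4, 2), (111, 112, 104), (178, 175, 170), (161, 171, 159), (32, 46, 40), (15, 78, 40), (18, 103, 52)]
233 [(13, 9, 16), (135, 134, 129), (183, 182, 175), (145, 164, 144), (41, 50, 43), (13, 37, 23), (15, 46, 23)]
234 [(44, 43, 42), (159, 154, 151), (192, 190, 183), (140, 162, 145), (17, 12, 14), (7, 36, 20), (9, 34, 16)]
235 [(24, 29, 28), (62, 87, 68), (67, 117, 86), (78, 117, 92), (9, 6, 11), (6, 32, 18), (3, 47, 
[... 233 characters left out ...]
(8, 12, 10), (5, 12, 13), (9, 6, 10), (15, 20, 18), (6, 7, 13)]
239 [(3, 2, 6), (8, 9, 12), (8, 13, 11), (12, 15, 17), (17, 14, 12), (21, 17, 20), (8, 8, 8)]
[[[158, 123, 85], [149, 113, 78], [137, 112, 73], [138, 112, 76], [153, 114, 75], [158, 120, 81]], [[146, 110, 75], [105, 94, 64], [52, 80, 55], [58, 82, 56], [110, 91, 65], [142, 109, 75]], [[144, 115, 80], [47, 78, 58], [43, 77, 57], [45, 78, 51], [44, 75, 50], [130, 104, 70]], [[120, 104, 70], [47, 77, 55], [47, 77, 54], [43, 78, 52], [42, 73, 50], [52, 49, 41]], [[107, 94, 61], [48, 77, 54], [42, 77, 53], [43, 77, 53], [41, 62, 43], [43, 47, 32]], [[108, 88, 60], [39, 59, 44], [43, 59, 40], [37, 54, 36], [43, 46, 38], [43, 46, 42]]]
```

Triangulation shows the fourth marker leaning about 50° out over the far rim with its tip only shallowly in the cup. I take it by the cap again (0.745, -0.158, 0.166), stand it up and lower it deeper.

apply_moves(
  deltas=[
    [0.7,[-0.224,0.028,0.1],-0.008],
    [0.7,[-0.224,0.028,0.3],-0.008],
    [0.7,[-0.224,0.028,0.5],-0.008],
    [0.7,[-0.224,0.028,0.65],-0.008],
    [0.7,[-0.224,0.028,0.73],-0.008],
    [0.7,[-0.224,0.028,0.73],-0.008],
    [0.8,[-0.224,0.028,0.73],-0.008],
    [0.85,[-0.224,0.028,0.73],-0.008],
    [0.86,[-0.224,0.028,0.73],-0.008],
    [1,[-0.224,0.028,0.73],-0.008],
  ],
)

```text
t: 66.1
eef_pos: [0.7436, -0.1568, 0.1538]
tool_rot: [0.002, -0.086, 0.996, -0.0]
contact_force: [1.1, -0.4, 3.2]
gripper_width: 0.138
grasp_force: 21.7
```

```bash
python3 - <<'E'
from mk import *
st()
for c in (.005,.01,.015,.02,.025,.03): print(c,end=' '); tilt(10,cap=c,cams=['scene'])
E
```

```text
t 66.1 tcp [ 0.7436 -0.1568  0.1538] x [-0.985 -0.17  -0.003] z [ 0.003 -0.    -1.   ] w 0.138 gf 21.7 F [ 1.1 -0.4  3.2]
0.005 {'scene': [(5.93, 110), (5.77, 100), (5.74, 105)]}
0.01 {'scene': [(6.68, 95), (6.41, 90), (6.29, 100)]}
0.015 {'scene': [(7.49, 85), (7.22, 90), (6.97, 80)]}
0.02 {'scene': [(8.39, 75), (8.16, 70), (8.03, 80)]}
0.025 {'scene': [(9.98, 30), (9.89, 35), (9.38, 40)]}
0.03 {'scene': [(9.61, 40), (9.45, 45), (9.28, 35)]}
```

apply_moves(
  deltas=[
    [1,[0,0,-0.1],0],
    [1,[0,0,-0.3],0],
    [1,[0,0,-0.55],0],
    [1,[0,0,-0.75],0],
    [1,[0.15,0.012,-0.75],0],
    [1,[0.3,0.025,-0.75],0],
    [1,[0.338,0.028,-0.75],0],
    [1,[0.338,0.028,-0.75],0],
    [0.857,[0.338,0.028,-0.75],0],
    [0.857,[0.338,0.028,-0.75],0],
  ],
)

```text
t: 67.4
eef_pos: [0.6758, -0.1617, 0.3012]
tool_rot: [-0.0, -0.086, 0.996, 0.0]
contact_force: [0.5, 0.9, -0.4]
gripper_width: 0.143
grasp_force: 7.4
```

```bash
python3 - <<'E'
from mk import *
st()
for c in (.01,.015,.02,.025,.03): print(c,end=' '); tilt(10,cap=c,cams=['scene'])
E
```

```text
t 67.4 tcp [ 0.6758 -0.1617  0.3012] x [-0.985 -0.171  0.001] z [-0.001  0.    -1.   ] w 0.143 gf 7.4 F [ 0.5  0.9 -0.4]
0.01 {'scene': [(5.96, 95), (5.88, 115), (5.86, 100)]}
0.015 {'scene': [(7.2, 80), (7.0, 75), (6.72, 90)]}
0.02 {'scene': [(9.55, 75), (9.33, 70), (8.54, 25)]}
0.025 {'scene': [(10.97, 60), (10.91, 65), (10.79, 35)]}
0.03 {'scene': [(11.07, 50), (10.96, 45), (10.8, 55)]}
```

apply_moves(
  deltas=[
    [0.856,[0,0,0],0],
    [0.856,[0,0,0],0],
    [0.8555,[0,0,0],0],
    [0.8555,[0,0,0],0],
  ],
)

```text
t: 68.05
eef_pos: [0.6749, -0.1625, 0.3019]
tool_rot: [0.0, -0.085, 0.996, 0.0]
contact_force: [0.9, 0.8, -0.1]
gripper_width: 0.146
grasp_force: 4.5
```

```bash
python3 - <<'E'
from mk import *
st()
for c in (.01,.015,.02,.025,.03): print(c,end=' '); tilt(10,cap=c,cams=['scene'])
E
```

```text
t 68.05 tcp [ 0.6749 -0.1625  0.3019] x [-0.985 -0.17  -0.   ] z [ 0.  0. -1.] w 0.146 gf 4.5 F [ 0.9  0.8 -0.1]
0.01 {'scene': [(6.03, 100), (6.0, 105), (5.94, 95)]}
0.015 {'scene': [(7.18, 80), (6.99, 75), (6.87, 90)]}
0.02 {'scene': [(9.62, 75), (9.4, 70), (8.48, 20)]}
0.025 {'scene': [(11.11, 60), (11.06, 35), (11.05, 65)]}
0.03 {'scene': [(10.95, 50), (10.81, 45), (10.64, 55)]}
```

apply_moves(
  deltas=[
    [0.8545,[0,0,0],0],
    [0.8545,[0,0,0],0],
  ],
)

```text
t: 68.5
eef_pos: [0.6749, -0.1624, 0.3019]
tool_rot: [0.0, -0.085, 0.996, 0.0]
contact_force: [0.2, -0.4, 0.3]
gripper_width: 0.147
grasp_force: 2.9
```

apply_moves(
  deltas=[
    [0.8535,[0,0,0],0],
    [0.8535,[0,0,0],0],
  ],
)

```text
t: 68.7
eef_pos: [0.6749, -0.1625, 0.3019]
tool_rot: [0.0, -0.085, 0.996, 0.0]
contact_force: [-1.7, -0.3, 0.1]
gripper_width: 0.147
grasp_force: 0.0
```

```bash
python3 - <<'E'
from mk import *
st()
for c in (.015,.02,.025,.03): print(c,end=' '); tilt(10,cap=c,cams=['scene'])
E
```

```text
t 68.7 tcp [ 0.6749 -0.1625  0.3019] x [-0.985 -0.17  -0.   ] z [ 0.  0. -1.] w 0.147 gf 0.0 F [-1.7 -0.3  0.1]
0.015 {'scene': [(1.72, 100), (1.38, 75), (1.31, 80)]}
0.02 {'scene': [(2.01, 75), (1.58, 80), (1.58, 70)]}
0.025 {'scene': [(1.97, 65), (1.78, 70), (1.67, 60)]}
0.03 {'scene': [(2.0, 60), (1.67, 55), (1.63, 65)]}
```

apply_moves(
  deltas=[
    [0.7,[0,0,0],0],
    [0.7,[0,0,0],0],
    [0.7,[0,0,0],0],
    [0.7,[0,0,0],0],
    [0.7,[0,0,0],0],
    [0.7,[0,0,0],0],
  ],
)

```text
t: 69.5
eef_pos: [0.6749, -0.1625, 0.3019]
tool_rot: [0.0, -0.085, 0.996, 0.0]
contact_force: [-0.2, -0.2, 0.7]
gripper_width: 0.301
grasp_force: 0.0
```

```bash
python3 - <<'E'
from mk import *
for r in markers(cam('scene')): print(*r)
asc('scene',.14,24,30); print('wrist');
for r in markers(asc('wrist',.13,80,100,4)): print(*r)
E
```

```text
[ 0.7899 -0.0934] 98 [0.034  0.0047] -161.7
[ 0.7525 -0.1248] 26 [0.0095 0.0034] -147.9
[0.4788 0.0902] 57 [0.016 0.004] 176.4
[ 0.5804 -0.1663] 12 [0.0045 0.0025] -151.8
[ 0.6073 -0.2116] 61 [0.0157 0.004 ] -60.1
scene origin [331 192] step 1
#######.-.......................................
#####.----.-....................................
#####-----#.....................................
#####-----......................................
#####----.......................................
####-----.......................................
####---#........................................
#####-#.........................................
####--..........................................
####--..........................................
#####...........................................
####............................................
.#--............................................
--#.............................................
##..............................................
................................................
................................................
---....................
[... 3894 characters left out ...]
.....-#--------##--..........
----------#.....#---------##--..........
---------##-....----------##---.........
----##---##--..-----------##---.........
---###---##-..------------##---###......
--####---##-...-----------##----###.....
--###----##-...-#---------###---####....
[0.4225 0.0954] 28 [0.0029 0.0007] 98.9
[0.4758 0.0902] 597 [0.0157 0.0034] -5.9
[ 0.5548 -0.1238] 23 [0.0018 0.0015] -90.4
[ 0.5785 -0.1663] 15 [0.0015 0.0012] -32.1
[ 0.5988 -0.2014] 41 [0.0059 0.0011] -63.7
[ 0.6075 -0.2166] 13 [0.0029 0.0009] -49.1
[ 0.6452 -0.1765] 61 [0.0033 0.0028] -13.9
[ 0.6424 -0.1507] 74 [0.0037 0.003 ] -55.2
[ 0.7204 -0.1295] 33 [0.0043 0.0022] 19.5
[ 0.7518 -0.1192] 51 [0.0042 0.0028] -124.3
```

The marker fell flat on the desk beside the bay: cap near (0.603,-0.210), tip near (0.555,-0.124). Near its cap the cup is too close, so I grip it firmly nearer the tip and move it to open desk.

apply_moves(
  deltas=[
    [0.7,[0.25,0.075,0],0.02],
    [0.7,[0.509,0.151,0],0.04],
    [0.7,[0.509,0.151,0.2],0.065],
    [0.7,[0.509,0.151,0.4],0.09],
    [0.7,[0.509,0.151,0.6],0.11],
    [0.7,[0.509,0.151,0.8],0.13],
    [0.7,[0.509,0.151,0.95],0.155],
    [0.7,[0.509,0.151,0.95],0.18],
    [0.7,[0.509,0.151,0.95],0.197],
    [0.7,[0.509,0.151,0.95],0.197],
    [0.7,[0.509,0.151,0.95],0.197],
  ],
)

```text
t: 70.75
eef_pos: [0.5697, -0.15, 0.112]
tool_rot: [0.0, 0.507, 0.862, -0.0]
contact_force: [-0.3, -0.0, 0.3]
gripper_width: 0.3
grasp_force: 0.0
```

```bash
python3 - <<'E'
from mk import *
st(); p=cam('wrist')
for r in markers(p): print(*r)
go([.5694,-.150,.01],-61)
E
```

```text
t 70.75 tcp [ 0.5697 -0.15    0.112 ] x [-0.486  0.874 -0.   ] z [ 0. -0. -1.] w 0.3 gf 0.0 F [-0.3 -0.   0.3]
[ 0.5801 -0.1685] 30 [0.0023 0.001 ] -64.4
[ 0.6091 -0.2172] 580 [0.0149 0.0024] -59.0
[ 0.6129 -0.2097] 18 [0.0044 0.0003] -60.7
[ 0.8314 -0.1756] 1680 [0.0388 0.0035] -5.6
[ 0.7431 -0.2572] 136 [0.006  0.0023] -40.4
-> shift [ 0.001 -0.001  0.511] turn 0.0002 rows 3 yaw now 119.06
```

apply_moves(
  deltas=[
    [0.7,[0,0,0.2],0],
    [0.7,[0,0,0.4],0],
    [0.7,[0,0,0.51],0],
    [0.7,[0,0,0.515],0],
    [1,[0,0,0.515],0],
    [1,[0,0,0.515],0],
    [1,[0,0,0.515],0],
    [1,[0,0,0.515],0],
    [1,[0,0,0.3],0],
    [1,[0,0,0.1],0],
    [1,[0,0,0.1],0],
  ],
)

```text
t: 71.9
eef_pos: [0.5727, -0.1516, 0.0972]
tool_rot: [0.004, 0.509, 0.861, 0.002]
contact_force: [0.4, 0.1, -0.9]
gripper_width: 0.134
grasp_force: 21.9
```

apply_moves(
  deltas=[
    [1,[0.1,-0.12,0],-0.02],
    [1,[0.22,-0.24,0],-0.04],
    [1,[0.33,-0.36,0],-0.06],
    [1,[0.433,-0.471,0],-0.08],
    [1,[0.433,-0.471,0],-0.1],
    [1,[0.433,-0.471,0],-0.12],
    [1,[0.433,-0.471,0],-0.14],
    [1,[0.433,-0.471,0],-0.16],
    [1,[0.433,-0.471,0],-0.17],
    [1,[0.433,-0.471,0],-0.17],
  ],
)

```text
t: 72.9
eef_pos: [0.4451, -0.1198, 0.0922]
tool_rot: [0.0, -0.001, 1.0, 0.0]
contact_force: [-0.5, 0.7, -0.7]
gripper_width: 0.131
grasp_force: 21.9
```

```bash
python3 - <<'E'
from mk import *
st()
for r in markers(cam('scene')): print(*r)
E
```

```text
t 72.9 tcp [ 0.4451 -0.1198  0.0922] x [-1.    -0.002 -0.001] z [ 0.001  0.    -1.   ] w 0.131 gf 21.9 F [-0.5  0.7 -0.7]
[ 0.7897 -0.0934] 97 [0.0342 0.0046] -161.9
[ 0.752  -0.1249] 27 [0.0097 0.0035] -149.7
[ 0.6074 -0.0795] 16 [0.0048 0.0037] -154.3
[0.4786 0.0904] 56 [0.016  0.0039] 176.8
[ 0.5706 -0.0774] 17 [0.0071 0.0025] -165.0
[ 0.4726 -0.0811] 13 [0.0056 0.0031] -169.8
```

apply_moves(
  deltas=[
    [1,[0,0,0.15],0],
    [1,[0,0,0.3],0],
    [1,[0,0,0.39],0],
    [1,[0,0,0.405],0],
    [1,[0,0,0.405],0],
    [0.75,[0,0,0.4],0],
    [0.7,[0,0,0.4],0],
    [0.7,[0,0,0.2],0],
    [0.7,[0,0,0],0],
    [0.7,[-0.2,0,0],0],
    [0.7,[-0.4,0,0],0],
    [0.7,[-0.4,0,0],0],
  ],
)

```text
t: 74.15
eef_pos: [0.5317, -0.1187, 0.0941]
tool_rot: [0.004, -0.002, 1.0, -0.0]
contact_force: [-0.6, -0.2, -0.7]
gripper_width: 0.299
grasp_force: 0.0
```

```bash
python3 - <<'E'
from mk import *
st(); p=cam('wrist')
for r in markers(p): print(*r)
for r in markers(cam('scene')): print(*r)
E
```

```text
t 74.15 tcp [ 0.5317 -0.1187  0.0941] x [-1.    -0.005 -0.008] z [ 0.008 -0.001 -1.   ] w 0.299 gf 0.0 F [-0.6 -0.2 -0.7]
[ 0.4148 -0.1206] 216 [0.0025 0.0024] 118.4
[ 0.4645 -0.1212] 66 [0.0024 0.0014] 10.4
[0.4934 0.0849] 275 [0.0062 0.0017] 8.7
[ 0.4954 -0.1206] 32 [0.0016 0.0011] -99.3
[ 0.5205 -0.1202] 240 [0.0131 0.0014] 2.6
[ 0.7906 -0.0932] 95 [0.034  0.0046] -161.7
[ 0.7525 -0.1248] 26 [0.0095 0.0034] -147.9
[0.4784 0.0903] 56 [0.0159 0.0039] 176.8
[ 0.5214 -0.118 ] 53 [0.015  0.0035] -179.3
```

apply_moves(
  deltas=[
    [0.7,[-0.015,-0.009,0.1],0],
    [0.7,[-0.015,-0.009,0.25],0],
    [0.7,[-0.015,-0.009,0.38],0],
    [0.7,[-0.015,-0.009,0.44],0],
    [0.78,[-0.015,-0.009,0.445],0],
    [0.85,[-0.015,-0.009,0.445],0],
    [0.86,[-0.015,-0.009,0.445],0],
    [0.86,[-0.015,-0.009,0.445],0],
  ],
)

```text
t: 75.05
eef_pos: [0.5289, -0.1215, 0.004]
tool_rot: [0.001, -0.001, 1.0, -0.0]
contact_force: [0.2, 0.1, -0.3]
gripper_width: 0.14
grasp_force: 8.1
```

apply_moves(
  deltas=[
    [0.86,[0,0,-0.01],0],
    [0.855,[0,0,-0.04],0],
    [0.855,[0,0,-0.08],0],
    [0.855,[0,0,-0.12],0],
    [0.855,[0,0,-0.16],0],
    [0.855,[0,0,-0.2],0],
    [0.855,[0,0,-0.24],0],
    [0.855,[0,0,-0.24],0],
  ],
)

```text
t: 75.85
eef_pos: [0.5289, -0.1215, 0.0521]
tool_rot: [0.001, -0.001, 1.0, -0.0]
contact_force: [0.8, 0.5, 0.5]
gripper_width: 0.148
grasp_force: 0.4
```

```bash
python3 - <<'E'
from mk import *
st()
for c in (0,.005,.01,.015,.02): print(c,end=' '); tilt(.0,cap=c,cams=['scene'])
E
```

```text
t 75.85 tcp [ 0.5289 -0.1215  0.0521] x [-1.    -0.001 -0.002] z [ 0.002 -0.    -1.   ] w 0.148 gf 0.4 F [0.8 0.5 0.5]
0 {'scene': [(3.01, 55), (2.95, 50), (2.8, 60)]}
0.005 {'scene': [(4.42, 50), (4.4, 55), (4.29, 5)]}
0.01 {'scene': [(5.9, 50), (5.85, 55), (5.74, 5)]}
0.015 {'scene': [(9.16, 20), (8.66, 15), (8.12, 25)]}
0.02 {'scene': [(10.92, 25), (10.34, 20), (10.28, 30)]}
```

Good pivot, no slip. Continue.

apply_moves(
  deltas=[
    [0.855,[0,0,-0.05],0],
    [0.855,[0,0,-0.1],0],
    [0.855,[0,0,-0.15],0],
    [0.855,[0,0,-0.2],0],
    [0.855,[0,0,-0.25],0],
    [0.855,[0,0,-0.3],0],
    [0.855,[0,0,-0.34],0],
    [0.855,[0,0,-0.38],0],
    [0.857,[0,0,-0.38],0],
    [1,[0,0,-0.38],0],
    [1,[0,0,-0.38],0],
  ],
)

```text
t: 77.2
eef_pos: [0.5278, -0.1213, 0.1265]
tool_rot: [-0.0, -0.001, 1.0, 0.0]
contact_force: [-0.2, 0.1, -0.5]
gripper_width: 0.138
grasp_force: 21.0
```

```bash
python3 - <<'E'
from mk import *
st()
for c in (0,.005,.01,.015,.02): print(c,end=' '); tilt(.0,cap=c,cams=['scene'])
E
```

```text
t 77.2 tcp [ 0.5278 -0.1213  0.1265] x [-1.    -0.001  0.001] z [-0.001  0.    -1.   ] w 0.138 gf 21.0 F [-0.2  0.1 -0.5]
0 {'scene': [(7.33, 90), (6.62, 95), (5.81, 85)]}
0.005 {'scene': [(8.31, 85), (7.28, 80), (7.27, 90)]}
0.01 {'scene': [(9.66, 80), (7.79, 85), (7.4, 75)]}
0.015 {'scene': [(10.06, 75), (7.66, 80), (7.07, 70)]}
0.02 {'scene': [(7.78, 70), (7.08, 75), (6.38, 65)]}
```

```bash
python3 - <<'E'
from mk import *
o=st(); print(np.round(o['q'],2))
E
```

```text
t 77.45 tcp [ 0.528  -0.1214  0.1266] x [-1.    -0.001  0.   ] z [-0. -0. -1.] w 0.136 gf 21.0 F [ 0.3 -0.4  0.1]
[-0.32  0.43  0.55  2.   -0.31  0.79  1.98]
```

apply_moves(
  deltas=[
    [1,[0,0,-0.1],0.01],
    [1,[0,0,-0.25],0.03],
    [1,[0,0,-0.45],0.05],
    [1,[0,0,-0.65],0.075],
    [1,[0,0,-0.82],0.1],
    [1,[0,0,-0.87],0.12],
    [1,[0,0,-0.87],0.145],
    [1,[0,0,-0.87],0.17],
    [1,[0,0,-0.87],0.19],
    [1,[0,0,-0.87],0.215],
    [1,[0,0,-0.87],0.24],
    [1,[0,0,-0.87],0.24],
  ],
)

```text
t: 78.65
eef_pos: [0.528, -0.1213, 0.3007]
tool_rot: [-0.0, 0.685, 0.729, -0.0]
contact_force: [0.8, -0.6, 0.2]
gripper_width: 0.142
grasp_force: 21.1
```

apply_moves(
  deltas=[
    [1,[0,0,0],0.015],
    [1,[0,0,0],0.035],
    [1,[0,0,0],0.058],
    [1,[0,0,0],0.08],
    [1,[0,0,0],0.105],
    [1,[0,0,0],0.13],
    [1,[0,0,0],0.15],
    [1,[0,0,0],0.175],
    [1,[0,0,0],0.2],
    [1,[0,0,0],0.22],
    [1,[0,0,0],0.24],
    [1,[0,0,0],0.24],
  ],
)

```text
t: 79.85
eef_pos: [0.5281, -0.1213, 0.3005]
tool_rot: [0.0, 0.998, 0.065, -0.001]
contact_force: [-0.4, -0.3, -1.2]
gripper_width: 0.133
grasp_force: 21.1
```

```bash
cat >> mk.py <<'E'
def cupxy(a,b): # cup position in stand axes (m) -> world
    return np.array([.671+.9927*a-.121*b,-.157+.121*a+.9927*b])
E
python3 - <<'E'
from mk import *
st(); g=cupxy(-.003,-.008); print(g); go([*g,.30],7)
for c in (.005,.01,.015,.02): print(c,end=' '); tilt(187,cap=c,cams=['scene'])
E
```

```text
t 79.85 tcp [ 0.5281 -0.1213  0.3005] x [ 0.992  0.129 -0.001] z [-0.001 -0.001 -1.   ] w 0.133 gf 21.1 F [-0.4 -0.3 -1.2]
[ 0.6689899 -0.1653046]
-> shift [0.67  0.309 0.002] turn 0.0011 rows 3 yaw now 7.4
0.005 {'scene': [(7.98, 75), (7.27, 80), (6.48, 85)]}
0.01 {'scene': [(7.3, 80), (6.73, 85), (6.44, 90)]}
0.015 {'scene': [(7.35, 85), (6.71, 90), (6.69, 95)]}
0.02 {'scene': [(6.89, 100), (6.86, 105), (6.64, 95)]}
```

apply_moves(
  deltas=[
    [1,[0.1,0.05,0],0],
    [1,[0.25,0.12,0],0],
    [1,[0.42,0.2,0],0],
    [1,[0.58,0.27,0],0],
    [1,[0.67,0.309,0],0],
    [1,[0.67,0.309,0],0],
    [1,[0.67,0.309,0],0],
  ],
)

```text
t: 80.75
eef_pos: [0.6684, -0.1662, 0.3007]
tool_rot: [-0.0, 0.998, 0.064, -0.0]
contact_force: [-1.2, -1.5, -0.2]
gripper_width: 0.138
grasp_force: 21.1
```

apply_moves(
  deltas=[
    [1,[0,0,0.15],0],
    [1,[0,0,0.3],0],
    [1,[0,0,0.4],0],
    [1,[0,0,0.5],0],
    [1,[0,0,0.5],0],
  ],
)

```text
t: 81.25
eef_pos: [0.6667, -0.1641, 0.1986]
tool_rot: [-0.001, 0.998, 0.064, -0.002]
contact_force: [-0.1, 0.1, 0.2]
gripper_width: 0.134
grasp_force: 21.1
```

```bash
python3 - <<'E'
from mk import *
st(); g=cupxy(-.003,-.008); go([*g,.15],7)
for c in (.005,.01,.015,.02): print(c,end=' '); tilt(187,cap=c,cams=['scene'])
E
```

```text
t 81.25 tcp [ 0.6667 -0.1641  0.1986] x [ 0.992  0.128 -0.004] z [-0.004  0.002 -1.   ] w 0.134 gf 21.1 F [-0.1  0.1  0.2]
-> shift [0.012 0.008 0.243] turn 0.0009 rows 1 yaw now 7.33
0.005 {'scene': [(7.38, 75), (7.22, 80), (5.55, 120)]}
0.01 {'scene': [(7.87, 80), (7.81, 85), (5.03, 90)]}
0.015 {'scene': [(7.71, 85), (6.68, 90), (6.09, 80)]}
0.02 {'scene': [(7.72, 90), (6.89, 85), (6.23, 95)]}
```

apply_moves(
  deltas=[
    [1,[0.005,0,0.04],0],
    [1,[0.005,0,0.08],0],
    [1,[0.005,0,0.12],0],
    [1,[0.005,0,0.16],0],
    [1,[0.005,0,0.16],0],
  ],
)

```text
t: 81.95
eef_pos: [0.6691, -0.1651, 0.1671]
tool_rot: [-0.0, 0.998, 0.063, -0.001]
contact_force: [-0.3, -0.0, -0.3]
gripper_width: 0.14
grasp_force: 21.1
```

apply_moves(
  deltas=[
    [1,[0,0,0.04],0],
    [1,[0,0,0.08],0],
    [1,[0,0,0.1],0],
    [1,[0,0,0.1],0],
  ],
)

```text
t: 82.35
eef_pos: [0.6695, -0.1653, 0.148]
tool_rot: [-0.0, 0.998, 0.063, -0.001]
contact_force: [0.1, 0.3, 0.0]
gripper_width: 0.142
grasp_force: 21.1
```

apply_moves(
  deltas=[
    [0.82,[0,0,0],0],
    [0.78,[0,0,0],0],
    [0.75,[0,0,0],0],
    [0.75,[0,0,-0.1],0],
    [0.75,[0,0,-0.25],0],
    [0.75,[0,0,-0.45],0],
    [0.7,[0,0,-0.65],0],
    [0.7,[0,0,-0.8],0],
    [0.7,[0,0,-0.8],0],
  ],
)

```text
t: 83.25
eef_pos: [0.6713, -0.1677, 0.3159]
tool_rot: [0.002, 0.998, 0.063, 0.004]
contact_force: [-0.0, -0.4, -0.1]
gripper_width: 0.3
grasp_force: 0.0
```

```bash
python3 - <<'E'
from mk import *
st()
for r in markers(asc('scene',.14,24,30)): print(*r)
print('wrist'); asc('wrist',.13,80,90,4)
go([.487,.088,.29],-5.3)
E
```

```text
t 83.25 tcp [ 0.6713 -0.1677  0.3159] x [0.992 0.126 0.008] z [ 0.008 -0.003 -1.   ] w 0.3 gf 0.0 F [-0.  -0.4 -0.1]
scene origin [331 192] step 1
#######.-.......................................
#####-------....................................
#####-----#.....................................
#####-----......................................
#####----.......................................
####-----.......................................
####---#........................................
#####-#.........................................
####--..........................................
####--..........................................
#####...........................................
####............................................
-#--............................................
--#.............................................
##..............................................
................................................
................................................
---.............................................
------..........................................
------................
[... 3317 characters left out ...]
####G##..............
-------.......-####G##GG--..............
-------.........--##--GG--..............
-------...........##G..#--..............
-------...........#G-..#G-..............
-------...........GG-..GG-..............
------.............-...--...............
........................................
........................................
........................................
........................................
........................................
........................................
...........---#-...............#---.....
...........#-##-...............#---.....
........------#-...............##-----..
-> shift [-0.747 -1.376  0.101] turn 0.0349 rows 7 yaw now 7.27
```

Four markers are in the cup. Now the last one, at about (0.485, 0.0885).

apply_moves(
  deltas=[
    [0.7,[-0.381,-0.694,0],0.017],
    [0.7,[-0.381,-0.694,0],0.017],
    [0.7,[-0.381,-0.694,0],0.017],
    [0.7,[-0.381,-0.694,0],0.017],
    [0.7,[-0.381,-0.694,0],0.017],
  ],
)

```text
t: 83.85
eef_pos: [0.5758, -0.0348, 0.308]
tool_rot: [-0.001, 1.0, 0.012, -0.001]
contact_force: [0.5, -0.7, 0.5]
gripper_width: 0.296
grasp_force: 0.0
```

```bash
python3 - <<'E'
from mk import *
st(); go([.485,.0885,.11],-5.3)
E
```

```text
t 83.85 tcp [ 0.5758 -0.0348  0.308 ] x [ 1.     0.024 -0.002] z [-0.002  0.001 -1.   ] w 0.296 gf 0.0 F [ 0.5 -0.7  0.5]
-> shift [-0.437 -0.626  0.992] turn 0.0186 rows 6 yaw now 1.4
```

apply_moves(
  deltas=[
    [0.7,[-0.437,-0.626,0],0.0186],
    [0.7,[-0.437,-0.626,0],0.0186],
    [0.7,[-0.437,-0.626,0],0.0186],
    [0.7,[-0.437,-0.626,0.2],0.0186],
    [0.7,[-0.437,-0.626,0.45],0.0186],
    [0.7,[-0.437,-0.626,0.7],0.0186],
    [0.7,[-0.437,-0.626,0.92],0.0186],
    [0.7,[-0.437,-0.626,0.98],0.0186],
    [0.7,[-0.437,-0.626,0.98],0.0186],
  ],
)

```text
t: 84.75
eef_pos: [0.4867, 0.0838, 0.1123]
tool_rot: [0.001, 0.999, -0.05, -0.001]
contact_force: [-0.4, -0.6, 0.2]
gripper_width: 0.301
grasp_force: 0.0
```

```bash
python3 - <<'E'
from mk import *
st(); p=cam('wrist')
for r in markers(p): print(*r)
for r in markers(cam('scene')): print(*r)
go([.485,.0885,.0045],-5.3)
E
```

```text
t 84.75 tcp [0.4867 0.0838 0.1123] x [ 0.995 -0.1   -0.002] z [-0.002 -0.002 -1.   ] w 0.301 gf 0.0 F [-0.4 -0.6  0.2]
[0.4709 0.0899] 336 [0.0147 0.0019] 175.2
[0.4187 0.0946] 63 [0.0021 0.0019] 159.0
[0.37   0.0991] 67 [0.0023 0.002 ] 86.7
[ 0.7814 -0.1021] 142 [0.0347 0.0083] -153.7
[0.4786 0.0904] 56 [0.016  0.0039] 176.8
-> shift [-0.021 -0.017  0.55 ] turn -0.001 rows 3 yaw now -5.65
```

apply_moves(
  deltas=[
    [0.7,[-0.023,-0.023,0.1],0],
    [0.7,[-0.023,-0.023,0.28],0],
    [0.7,[-0.023,-0.023,0.46],0],
    [0.7,[-0.023,-0.023,0.535],0],
    [0.7,[-0.023,-0.023,0.54],0],
    [0.78,[-0.023,-0.023,0.54],0],
    [0.85,[-0.023,-0.023,0.54],0],
    [0.86,[-0.023,-0.023,0.54],0],
    [0.86,[-0.023,-0.023,0.54],0],
  ],
)

```text
t: 85.75
eef_pos: [0.4843, 0.0912, 0.0066]
tool_rot: [-0.001, 0.999, -0.048, 0.002]
contact_force: [-0.6, -0.1, 8.1]
gripper_width: 0.145
grasp_force: 7.9
```

apply_moves(
  deltas=[
    [0.86,[0,0,-0.01],0],
    [0.855,[0,0,-0.04],0],
    [0.855,[0,0,-0.08],0],
    [0.855,[0,0,-0.12],0],
    [0.855,[0,0,-0.16],0],
    [0.855,[0,0,-0.2],0],
    [0.855,[0,0,-0.24],0],
    [0.855,[0,0,-0.24],0],
  ],
)

```text
t: 86.55
eef_pos: [0.4833, 0.091, 0.0539]
tool_rot: [-0.0, 0.999, -0.048, 0.001]
contact_force: [-0.5, -0.7, 0.3]
gripper_width: 0.15
grasp_force: 0.3
```

```bash
python3 - <<'E'
from mk import *
st()
for c in (.005,.01,.015,.02,.025): print(c,end=' '); tilt(-5.3,cap=c,cams=['scene'])
E
```

```text
t 86.55 tcp [0.4833 0.091  0.0539] x [ 0.995 -0.096  0.001] z [ 0.002  0.001 -1.   ] w 0.15 gf 0.3 F [-0.5 -0.7  0.3]
0.005 {'scene': [(4.35, 45), (4.25, 50), (3.79, 40)]}
0.01 {'scene': [(6.38, 45), (6.3, 40), (5.89, 50)]}
0.015 {'scene': [(7.97, 35), (7.9, 30), (7.73, 25)]}
0.02 Traceback (most recent call last):
  File "<stdin>", line 3, in <module>
  File "mk.py", line 16, in tilt
    p=cam(n); h=cv2.cvtColor(p['color'],cv2.COLOR_RGB2HSV); g=((h[:,:,0]>50)&(h[:,:,0]<92)&(h[:,:,1]>90)&(h[:,:,2]>20)).astype(np.float32); g=cv2.GaussianBlur(g,(0,0),.7)
  File "h.py", line 6, in cam
    o=bot.get_obs(); p=bot.read_camera(n)
                       ~~~~~~~~~~~~~~~^^^
ValueError: 200 camera calls are used up
```

Camera calls are used up, so I repeat the sequence that worked, with the grip width and force as feedback.

apply_moves(
  deltas=[
    [0.855,[0,0,-0.05],0],
    [0.855,[0,0,-0.1],0],
    [0.855,[0,0,-0.15],0],
    [0.855,[0,0,-0.2],0],
    [0.855,[0,0,-0.25],0],
    [0.855,[0,0,-0.3],0],
    [0.855,[0,0,-0.34],0],
    [0.855,[0,0,-0.37],0],
    [0.857,[0,0,-0.37],0],
    [1,[0,0,-0.37],0],
    [1,[0,0,-0.37],0],
  ],
)

```text
t: 87.8
eef_pos: [0.4823, 0.0908, 0.1265]
tool_rot: [0.0, 0.999, -0.048, -0.0]
contact_force: [0.6, -0.7, 0.5]
gripper_width: 0.136
grasp_force: 21.4
```

apply_moves(
  deltas=[
    [1,[0,0,-0.1],-0.015],
    [1,[0,0,-0.25],-0.035],
    [1,[0,0,-0.45],-0.057],
    [1,[0,0,-0.65],-0.08],
    [1,[0,0,-0.82],-0.103],
    [1,[0,0,-0.87],-0.126],
    [1,[0,0,-0.87],-0.15],
    [1,[0,0,-0.87],-0.173],
    [1,[0,0,-0.87],-0.196],
    [1,[0,0,-0.87],-0.219],
    [1,[0,0,-0.87],-0.24],
    [1,[0,0,-0.87],-0.25],
  ],
)

```text
t: 89.0
eef_pos: [0.4824, 0.0906, 0.3005]
tool_rot: [-0.0, 0.739, 0.674, -0.0]
contact_force: [-0.3, 0.5, -0.7]
gripper_width: 0.129
grasp_force: 21.4
```

apply_moves(
  deltas=[
    [1,[0,0,0],-0.02],
    [1,[0,0,0],-0.043],
    [1,[0,0,0],-0.066],
    [1,[0,0,0],-0.089],
    [1,[0,0,0],-0.112],
    [1,[0,0,0],-0.135],
    [1,[0,0,0],-0.158],
    [1,[0,0,0],-0.181],
    [1,[0,0,0],-0.204],
    [1,[0,0,0],-0.227],
    [1,[0,0,0],-0.25],
    [1,[0,0,0],-0.265],
  ],
)

```text
t: 90.2
eef_pos: [0.4824, 0.0906, 0.3004]
tool_rot: [-0.0, -0.001, 1.0, -0.0]
contact_force: [-0.3, -0.4, 0.3]
gripper_width: 0.135
grasp_force: 21.4
```

```bash
python3 - <<'E'
from mk import *
st(); g=cupxy(-.003,-.002); go([*g,.30],7)
E
```

```text
t 90.2 tcp [0.4824 0.0906 0.3004] x [-1.    -0.003  0.001] z [-0.001 -0.    -1.   ] w 0.135 gf 21.4 F [-0.3 -0.4  0.3]
-> shift [-0.926 -1.252  0.002] turn -0.019 rows 7 yaw now -179.85
```

apply_moves(
  deltas=[
    [1,[-0.08,-0.11,0],0],
    [1,[-0.2,-0.27,0],0],
    [1,[-0.32,-0.43,0],0],
    [1,[-0.42,-0.57,0],0],
    [1,[-0.463,-0.626,0],0],
    [1,[-0.463,-0.626,0],0],
  ],
)

```text
t: 90.8
eef_pos: [0.5753, -0.0373, 0.3003]
tool_rot: [-0.0, 0.003, 1.0, -0.001]
contact_force: [-1.0, 0.6, -1.7]
gripper_width: 0.133
grasp_force: 21.4
```

apply_moves(
  deltas=[
    [1,[-0.08,-0.11,0],-0.005],
    [1,[-0.2,-0.27,0],-0.01],
    [1,[-0.32,-0.43,0],-0.015],
    [1,[-0.42,-0.57,0],-0.019],
    [1,[-0.463,-0.626,0],-0.019],
    [1,[-0.463,-0.626,0],-0.019],
    [1,[-0.463,-0.626,0],-0.019],
  ],
)

```text
t: 91.5
eef_pos: [0.6668, -0.1583, 0.3004]
tool_rot: [-0.0, -0.059, 0.998, 0.001]
contact_force: [-0.5, 0.2, 0.0]
gripper_width: 0.136
grasp_force: 21.4
```

apply_moves(
  deltas=[
    [1,[0,0,0.15],0],
    [1,[0,0,0.3],0],
    [1,[0,0,0.4],0],
    [1,[0,0,0.5],0],
    [1,[0,0,0.5],0],
  ],
)

```text
t: 92.0
eef_pos: [0.6659, -0.1563, 0.1985]
tool_rot: [-0.002, -0.06, 0.998, 0.001]
contact_force: [1.7, 0.8, -0.7]
gripper_width: 0.135
grasp_force: 21.6
```

```bash
python3 - <<'E'
from mk import *
st(); g=cupxy(-.003,-.002); go([*g,.15],7)
E
```

```text
t 92.0 tcp [ 0.6659 -0.1563  0.1985] x [-0.993 -0.119  0.004] z [-0.004  0.003 -1.   ] w 0.135 gf 21.6 F [ 1.7  0.8 -0.7]
-> shift [-0.011 -0.017  0.242] turn -0.0004 rows 1 yaw now -173.14
```

apply_moves(
  deltas=[
    [1,[-0.005,-0.015,0.03],0],
    [1,[-0.005,-0.015,0.06],0],
    [1,[-0.005,-0.015,0.09],0],
    [1,[-0.005,-0.015,0.12],0],
    [1,[-0.005,-0.015,0.12],0],
  ],
)

```text
t: 92.5
eef_pos: [0.6683, -0.1626, 0.1761]
tool_rot: [-0.0, -0.059, 0.998, 0.0]
contact_force: [1.3, 0.5, -0.1]
gripper_width: 0.134
grasp_force: 21.7
```

apply_moves(
  deltas=[
    [1,[0,0,0.03],0],
    [1,[0,0,0.06],0],
    [1,[0,0,0.06],0],
  ],
)

```text
t: 92.8
eef_pos: [0.6681, -0.1626, 0.1638]
tool_rot: [-0.001, -0.058, 0.998, 0.0]
contact_force: [0.6, 0.9, -0.2]
gripper_width: 0.134
grasp_force: 21.8
```

apply_moves(
  deltas=[
    [1,[0,0,0.02],0],
    [1,[0,0,0.04],0],
    [1,[0,0,0.06],0],
    [1,[0,0,0.06],0],
  ],
)

```text
t: 93.2
eef_pos: [0.6682, -0.1626, 0.1521]
tool_rot: [-0.001, -0.059, 0.998, 0.0]
contact_force: [0.6, -0.4, 0.6]
gripper_width: 0.135
grasp_force: 21.9
```

apply_moves(
  deltas=[
    [1,[0,0,0.02],0],
    [1,[0,0,0.04],0],
    [1,[0,0,0.04],0],
  ],
)

```text
t: 93.5
eef_pos: [0.6683, -0.1627, 0.1442]
tool_rot: [-0.0, -0.058, 0.998, 0.0]
contact_force: [0.8, -0.3, 0.7]
gripper_width: 0.136
grasp_force: 21.9
```

apply_moves(
  deltas=[
    [0.84,[0,0,0],0],
    [0.8,[0,0,0],0],
    [0.77,[0,0,0],0],
    [0.75,[0,0,0],0],
    [0.75,[0,0,-0.1],0],
    [0.75,[0,0,-0.25],0],
    [0.75,[0,0,-0.45],0],
    [0.7,[0,0,-0.65],0],
    [0.7,[0,0,-0.85],0],
    [0.7,[0,0,-0.85],0],
  ],
)

```text
t: 94.5
eef_pos: [0.6708, -0.1647, 0.3216]
tool_rot: [0.005, -0.058, 0.998, -0.001]
contact_force: [-0.0, -0.5, -0.3]
gripper_width: 0.302
grasp_force: 0.0
```

apply_moves(
  deltas=[
    [0.7,[0,0,0],0],
    [0.7,[0,0,0],0],
    [0.7,[0,0,0],0],
    [0.7,[0,0,0],0],
    [0.7,[0,0,0],0],
    [0.7,[0,0,0],0],
    [0.7,[0,0,0],0],
    [0.7,[0,0,0],0],
  ],
)

```text
t: 95.3
eef_pos: [0.6686, -0.1629, 0.3149]
tool_rot: [-0.0, -0.058, 0.998, -0.0]
contact_force: [0.1, 0.6, 0.1]
gripper_width: 0.302
grasp_force: 0.0
```

```bash
python3 - <<'E'
from station import bot
print(bot.hand_in())
E
```

```text
the job is handed in; nothing more can be done
None
```

I handed the job in at 95 s without seeing a verdict: on camera, both trays are seated, the cup is in its bay and four markers stand in it, but I released the fifth into the cup after the camera calls ran out, so its final position is unconfirmed.

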